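# Clamp a shoe sole by its heel for edge painting

## Task

Fetch the yellow sole with the green masked edge and slide its heel into the mouth of the bench clamp, flat on the bed and fully home against both stop pins. Then wind the T-handle down until you feel it stiffen and the heel is firmly clamped, stop there without overtightening and denting the cork, and leave it clamped; do not disturb the other things on the bench.

Things in the scene. Friction and masses are not known exactly. Their poses are not given: they have to be found in the camera images.
- sole: the sole to clamp: rigid cork on black rubber, 24 mm thick, 178 mm long, yellow top, green band round its edge, 0.11 to 0.18 kg. Origin on its underside at the centre of the round heel (radius 23 mm). z up, toe along its own -y. Waist 39 mm wide; the forefoot has parallel sides 58 mm apart from 82 to 126 mm from the origin.
- sole_grip (a point): point in the sole's forefoot, 105 mm from the heel centre towards the toe and 12 mm above the underside; grasping here (58 mm wide, across the sole) keeps the gripper clear of the clamp when the heel is home. Axes as sole.
- clamp: dark blue-green cast C-frame bench clamp, bolted down. Origin at table height on the vertical screw axis; its mouth opens to its -y. Column 46 mm wide, 132 mm high, 58 to 98 mm towards +y; its arm (top 135 mm) carries a boss (radius 22 mm, 96 to 144 mm high) over the bed. Flange 120 mm wide, 11 mm high. Two stop pins, diameter 8 mm, top 52 mm up, at x -15.5 and +15.5, y +22 mm.
- bed_pad: black rubber facing of the clamp's bed, on which the sole lies: 44 mm wide (narrower than the sole's forefoot), from 105 mm before the screw axis (-y) to 15 mm behind it. Origin on its upper face, on the screw axis; axes as clamp. The face is 32 to 34 mm above the table.
- seat (a point): point on the bed's upper face on the screw axis, where sole's origin belongs; axes as clamp. The home sole touches both stop pins and has the same yaw as this. Push it home with a light 5 to 10 N.
- t_bar (a point): centre of the clamp's steel T-handle: a level bar, diameter 12 mm, 113 mm long over black ball ends (diameter 17 mm), about 183 to 186 mm above the table at the start; a stem, diameter 11 mm, runs down from its middle. x axis along the bar, z up. Clockwise from above tightens, about 1.5 to 5 rad in all; bar, screw and foot go down 20 mm a turn (3.2 mm per rad). It stays where left.
- foot: pressure foot under the screw; does not turn. Origin on the screw axis. Its brass cap (diameter 33 mm, black rubber face) sits on a stud and is set by hand, so its face is anywhere from 64 to 69.5 mm above this origin: 3 to 13 mm over a home sole at the start. It moves only with the T-handle.
- brown_sole: a dark brown sole of the same shape, not wanted; origin at its heel centre, underside. Leave it alone.
- paint_jar: small amber paint jar with a red lid, 44 mm across, 59 mm high; origin under its centre. Leave it alone.
- tape_roll: roll of green masking tape lying flat, 100 mm across, 24 mm high; origin under its centre. Leave it alone.
- sanding_block: yellow sanding block, 38 x 66 x 24 mm; origin under its centre. Leave it alone.
- spray_can: blue spray can with a white cap, 53 mm across, 178 mm high; origin under its centre. Leave it alone.
- shoe_last: yellow plastic shoe last, 210 mm long, 92 mm high; origin under its middle. Leave it alone.
- amber_bottle: amber bottle, 66 mm across, 175 mm high; origin under its centre. Leave it alone.
- clear_bottle: clear bottle with a blue cap, 80 mm across, 200 mm high; origin under its centre. Leave it alone.
- handle: the T-handle (origin on the screw axis, 186 mm below the bar). Thread friction: 0.30 N m while turning (0.1 or less may be felt when held still). Once the foot bites, the moment rises above that free level by 0.32 N m per 100 N of clamping, about 0.04 N m per 0.1 rad. A rise of 0.19 (60 N) is a sound clamp, 0.10 to 0.27 will do, 0.38 dents the cork. Grip hard (40 N up); it keeps its place when let go.

How it is judged (in metres and radians):
On the way, in this order (a step that is already met when the one before it is completed fails the run):
1. the sole lies flat on the bed with its heel home against both stop pins (horizontal distance between sole and seat below 0.003 m and z of sole in the frame of seat below 0.002 m and angle between the y axis of sole and the y axis of clamp, either way round below 0.1 rad and angle between sole's own z axis and vertical below 0.04 rad and contact force between foot and sole below 5 N), for 0.2 s.
2. the foot clamps the heel, still home, with 25 to 90 N (horizontal distance between sole and seat below 0.003 m and z of sole in the frame of seat below 0.002 m and angle between the y axis of sole and the y axis of clamp, either way round below 0.1 rad and angle between sole's own z axis and vertical below 0.04 rad and contact force between foot and sole between 25 and 90 N), for 0.3 s.
At the end, for the whole second after the job is handed in: The yellow sole lies flat on the bed (within 2 mm), its heel centre within 3 mm of the seat and its length within 0.1 rad of the clamp's, at rest, clamped by the foot with 25 to 90 N, and released by the robot (all of step 2 and linear speed of sole below 0.01 m/s); the robot touches nothing.
It fails at once if the sole is crushed: the foot presses on it with over 120 N (contact force between foot and sole above 120 N).
It fails at once if another thing on the bench is moved by over 30 mm or tipped over (distance of any of brown_sole, paint_jar, tape_roll, sanding_block, spray_can, shoe_last, amber_bottle, clear_bottle from where it was at the start of the episode above 0.03 m or angle between any of paint_jar, spray_can, amber_bottle, clear_bottle's own z axis and vertical above 0.4 rad).
It also fails if it takes over 72 s, if anything falls off the work surface, if the arm or the gripper's body presses on something with over 40 N, if the wrist force passes 120 N, or if a joint passes its speed limit or range.

## Robot

A 6-joint arm with a two-finger parallel gripper is mounted at the origin on the work surface. World frame = base frame: x ahead of the robot, y to its left, z up, the work surface at z = 0. Lengths are in mm, angles in rad, forces in N, time in s.
With the tool pointing down it reaches from about 350 to 975 mm from the base axis. Payload 7.1 kg.
Tool frame: the origin (TCP) lies at the very end of the fingers, on their centre line; the grasp point (between the pads) lies 19 mm behind it; z points along the fingers, x is the direction in which the jaws open and shut, and the axes are right-handed (so a half turn about z gives the same grasp; the last joint's range is limited). The gripper opens to 88 mm and grips with 3 to 60 N. Pads are 20 mm wide; open, the fingers measure 115 mm over their backs; the gripper's body (75 mm by 178 mm) begins 61 mm behind the grasp point.
Start: joints at [1.151, 0.423, 1.63, -0, 1.089, -0.019], TCP at [243.815, 575.464, 222.675] pointing down, gripper open.
Joint ranges: [-3, 3], [-0.9, 2.11], [0.09, 2.58], [-1.31, 4.45], [0.11, 2.69], [-2.54, 2.54]. Speed limits (rad/s): [2.39, 2.39, 3.01, 3.14, 3.14, 3.14].

## Interface

Orientations are given as a rotation vector (axis times angle).
In Python, from workcell import * gives the robot as it stands.
- The arm moves only by the tool arm_command, never from a script. Its argument "increments" is a list of rows, each a list of 2 entries, a list of its own where there are three numbers: the shift along the tool's x, y, z in cm, then the turn about the tool's z in degrees. In form: [[[dx, dy, dz], turn], ...]. A call has 1 to 20 rows; each row shifts and turns the pose as measured when the row begins, along the tool's axes as they then stand; what a row does not reach is not made up. A row lasts 1/10 s, in which the tool goes at most 50 mm and 8.59 degrees, less where a joint would pass 70% of its speed; a pose out of reach is approached as far as the arm can. A call is refused whole if a number of a shift passes 5 or a number of a turn 8.59, either way. A call with a gripper value outside its range is refused whole. "gripper" is the opening, from 0 (shut) to 1 (fully open), set as the call begins (left out, the last holds). The fingers move at their own pace and stop on an object; the grip force is fixed at half the most. Time passes only in rows, so rows that do not move let the fingers close. It gives the time, the measured TCP pose, the force and the opening at its end, in the units of the state.
- get_obs(): the state, without advancing time (a new reading comes with each control period).
- get_image(name): name is "side" or "top"; returns the picture (384x512x3 uint8, red, green, blue); there is no depth.
- camera_params(name): a dict with "K" (3x3 intrinsics, pixels), "rvec" (rotation vector, rad) and "tvec" (3), from world to camera coordinates, as OpenCV has them. Camera axes: x right, y down, z forward; pixel columns grow to the right and rows downward; lengths in mm; the calibration is good to about 2 mm. A picture is of the moment at which its call begins. camera_params takes no time and is no camera call.
- close_job(): hands the job in, once; it reports no verdict.
The state is a dict: "t": time; "qpos": joint angles; "qvel": joint speeds; "joint_torque": joint torques, N m; "ee_pos": TCP position; "orientation": TCP orientation; "ft_force": force on the tool from outside, world axes, zero at the start; "moment": the same for the moment, N m; "width": finger opening in mm.
Only numpy, scipy, OpenCV 4.12 (cv2) and the standard library are available. Lean on these libraries where they do the work, as an engineer would, in place of code of your own. Each camera call takes 0.05 s, during which the arm holds its last target.

## Working session

There is one attempt and no reset: what is moved stays moved. The work goes in short steps, Python scripts to look and compute and a tool call to move; the robot and the scene stay as the last step left them, time stands still between calls to the robot, and variables do not carry over. Pictures are saved under pics/ and viewed, and the job is handed in when it is done.

Besides the shell and the picture viewer there is one more tool, called after ">>>" in YAML: its name, and indented under it one key for each argument. arm_command: Moves the arm, as the interface text tells. Its arguments: {"type":"object","properties":{"increments":{"type":"array","items":{"type":"array"}},"gripper":{"type":"number"}},"required":["increments"]}

```bash
ls; mkdir -p pics
python3 - <<'E'
from workcell import *
import cv2
o=get_obs(); print(o)
for n in("side","top"):
    im=get_image(n); cv2.imwrite(f"pics/{n}0.png",im[:,:,::-1]); print(camera_params(n))
E
```

```text
pics
{'t': 0.0, 'qpos': array([ 1.15099086e+00,  4.23817095e-01,  1.63065861e+00,  3.41151677e-06,
        1.08861425e+00, -1.89894239e-02]), 'qvel': array([ 0.00026537, -0.00087656,  0.00084685, -0.00082126,  0.0007846 ,
        0.00100091]), 'joint_torque': array([ 9.01245094e-04, -5.44638813e+01, -2.73655790e+01,  6.44158269e-02,
        2.29493296e-02, -9.59846466e-05]), 'ee_pos': array([243.60420155, 574.98144435, 221.92886099]), 'orientation': array([ 2.61853441e+00,  1.73431531e+00, -1.98721771e-03]), 'ft_force': array([0.84581693, 0.53121714, 0.7853127 ]), 'moment': array([ 0.03844042, -0.03977521,  0.02723862]), 'width': 87.7337796743379}
{'K': array([[397.50761243,   0.        , 253.9802107 ],
       [  0.        , 397.50761243, 191.12179928],
       [  0.        ,   0.        ,   1.        ]]), 'rvec': array([ 2.4409508 , -0.2636869 ,  0.08294479]), 'tvec': array([-530.82304224,  183.70320214, 1220.11673636])}
{'K': array([[379.8411186 ,   0.        , 252.60004644],
       [  0.        , 379.8411186 , 193.02366288],
       [  0.        ,   0.        ,   1.        ]]), 'rvec': array([ 2.1673245 , -2.16909966,  0.12867526]), 'tvec': array([  21.72866738,  579.58587731, 1398.40889821])}
```

View pics/side0.png

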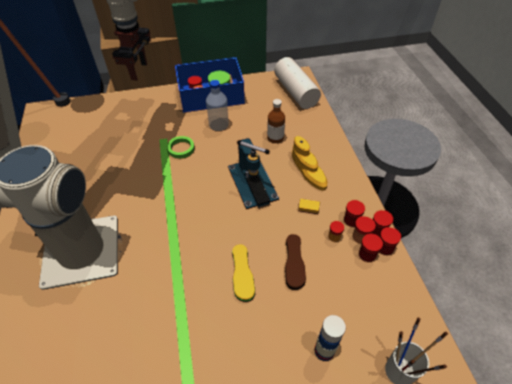

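View pics/top0.png

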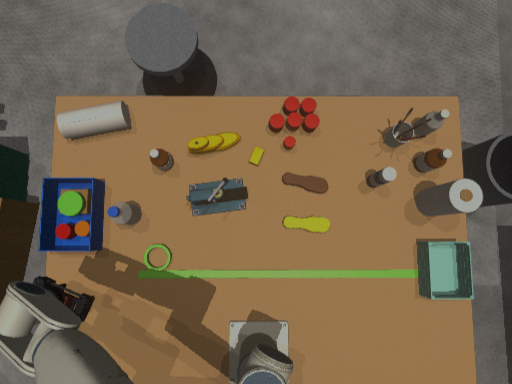

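The side view shows the yellow sole at about (243,272), the brown one at (295,262), and the clamp at (255,175) with its T-bar at (254,147). The top view shows the yellow sole at (307,224), with its heel towards one end, and the clamp at (218,196). I'll zoom in next.

```bash
cat > h.py <<'E'
import numpy as np, cv2
from scipy.spatial.transform import Rotation as R
from workcell import *
def cam(n):
    p=camera_params(n); return p["K"],R.from_rotvec(p["rvec"]).as_matrix(),np.array(p["tvec"],float)
def proj(n,X):
    K,r,t=cam(n); x=(np.atleast_2d(X)@r.T+t)@K.T; return x[:,:2]/x[:,2:]
def ray(n,uv):
    K,r,t=cam(n); d=r.T@np.linalg.solve(K,[uv[0],uv[1],1]); return -r.T@t,d
def atz(n,uv,z):
    c,d=ray(n,uv); return c+d*(z-c[2])/d[2]
def tri(a,b):
    c1,d1=ray("side",a); c2,d2=ray("top",b)
    d1/=np.linalg.norm(d1);d2/=np.linalg.norm(d2)
    s=np.linalg.lstsq(np.c_[d1,-d2],c2-c1,rcond=None)[0]
    p,q=c1+d1*s[0],c2+d2*s[1]; return (p+q)/2,np.linalg.norm(p-q)
def crop(src,x0,y0,w,h,k,out):
    im=cv2.imread(src)[y0:y0+h,x0:x0+w]; cv2.imwrite(out,cv2.resize(im,None,fx=k,fy=k,interpolation=cv2.INTER_CUBIC))
E
python3 - <<'E'
from h import *
crop("pics/side0.png",215,130,75,85,7,"pics/c1.png")
crop("pics/top0.png",180,170,75,50,10,"pics/c2.png")
for n in("side0","top0"):
    im=cv2.imread(f"pics/{n}.png"); hsv=cv2.cvtColor(im,cv2.COLOR_BGR2HSV)
    m=cv2.inRange(hsv,(20,120,90),(45,255,255))
    N,l,s,c=cv2.connectedComponentsWithStats(m)
    for i in range(1,N):
        if s[i,4]>40: print(n,s[i],c[i])
crop("pics/side0.png",220,235,50,70,8,"pics/c3.png")
crop("pics/top0.png",275,205,65,40,10,"pics/c4.png")
E
```

```text
side0 [159 135  36  13  79] [177.27848101 138.56962025]
side0 [295 136  15  14 134] [301.61940299 142.57462687]
side0 [171 143  20  10  45] [181.33333333 149.51111111]
side0 [159 144  24 240 385] [170.27532468 263.45194805]
side0 [301 153  16  14 139] [309.6618705 159.5971223]
side0 [168 155  22 182 291] [178.73195876 245.2371134 ]
side0 [307 167  19  18 185] [317.75135135 175.40540541]
side0 [299 199  21  12 199] [308.92462312 204.36683417]
side0 [232 244  23  56 956] [242.08682008 273.69560669]
side0 [189 338   6  46  71] [191.30985915 359.92957746]
top0 [187 132  54  21 725] [213.60689655 141.69931034]
top0 [249 146  15  19 176] [256.17613636 155.10227273]
top0 [283 216  48  18 638] [307.47178683 223.30407524]
top0 [ 144  243  274   36 1968] [274.39481707 272.07164634]
```

View pics/c1.png

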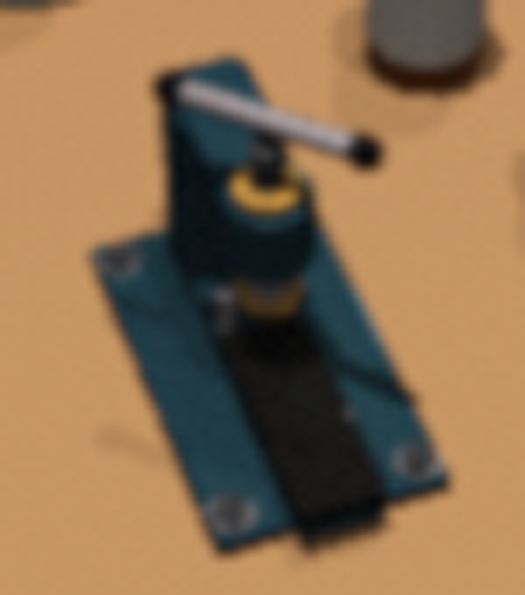

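View pics/c2.png

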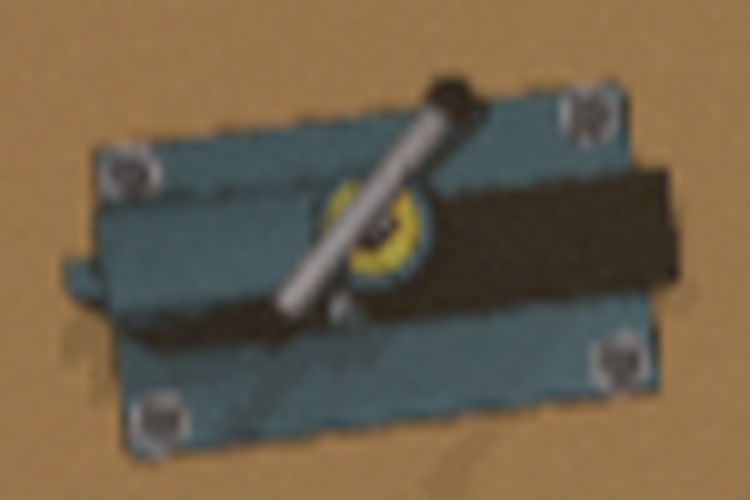

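View pics/c3.png

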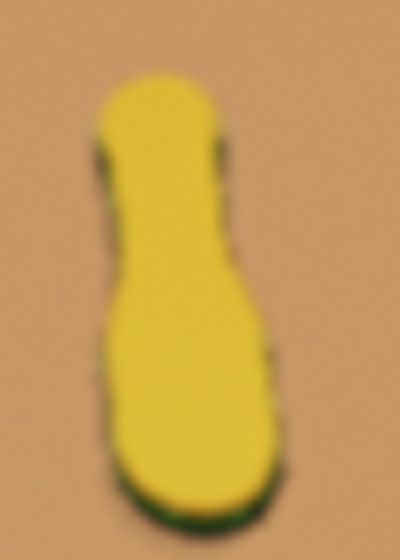

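View pics/c4.png

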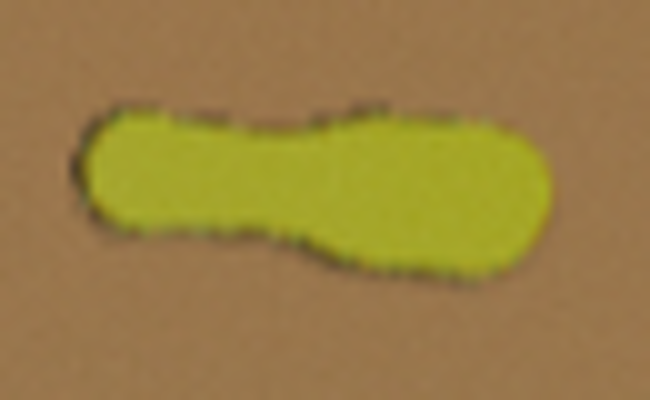

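The sole lies with its heel to the left in the top view, at about (289,222), and its toe to the right. The clamp mouth faces the sole. The bar ends are near (225,180) and (208,202) in the top view. Next I'll fit the sole outline and triangulate the clamp features.

```bash
cat > fit.py <<'E'
from h import *
from scipy.optimize import least_squares
from scipy.interpolate import PchipInterpolator
def outline():
    s=np.linspace(0,1,40)
    a=np.radians(np.linspace(90,-20,25)); heel=np.c_[23*np.cos(a),23*np.sin(a)]  # right side x>0, y up
    f=PchipInterpolator([8,20,45,70,82],[21.6,20.5,19.5,26,29]); d=np.linspace(10,82,25)
    mid=np.c_[f(d),-d]; par=np.array([[29,-y] for y in np.linspace(84,126,12)])
    b=np.radians(np.linspace(0,-90,25)); toe=np.c_[29*np.cos(b),-126+29*np.sin(b)]
    r=np.vstack([heel,mid,par,toe]); return np.vstack([r,(r*[-1,1])[::-1]])
O=outline().astype(np.float32).reshape(-1,1,2)
def contour(img,seed):
    k=6; im=cv2.resize(img[:,:,::-1].copy(),None,fx=k,fy=k,interpolation=cv2.INTER_CUBIC)
    h=cv2.cvtColor(im,cv2.COLOR_BGR2HSV); m=cv2.inRange(h,(20,170,100),(40,255,255))
    cs,_=cv2.findContours(m,cv2.RETR_EXTERNAL,cv2.CHAIN_APPROX_NONE)
    for c in cs:
        if cv2.contourArea(c)>500*k*k/2 and cv2.pointPolygonTest(c,(float(seed[0]*k),float(seed[1]*k)),False)>0:
            return (c[::4,0,:]+.5)/k-.5
def fitsole(cts,z=None,x0=(440,-150,0)):
    def res(p):
        zz=z if z is not None else p[3]; out=[]
        c,s=np.cos(p[2]),np.sin(p[2])
        for n,ct in cts.items():
            X=np.array([atz(n,u,zz)[:2] for u in ct])-p[:2]
            L=X@np.array([[c,-s],[s,c]])
            out+=[cv2.pointPolygonTest(O,(float(a),float(b)),True) for a,b in L]
        return np.array(out)
    r=least_squares(res,list(x0)+([] if z is not None else [24]),diff_step=1e-4,loss="soft_l1"); return r.x,np.sqrt(np.mean(r.fun**2))
E
python3 - <<'E'
from fit import *
I={n:cv2.imread(f"pics/{n}0.png")[:,:,::-1] for n in("side","top")}
seeds={"side":(242,273),"top":(307,223)}
ct={n:contour(I[n],seeds[n]) for n in I}
x0=atz("top",(289,222),24); print("heel guess",x0)
for sub in(("side",),("top",)): print(sub,fitsole({n:ct[n] for n in sub},24,(*x0[:2],0)))
print(fitsole(ct,None,(*x0[:2],0)))
S=lambda u,v:((u+.5)/7-.5+215,(v+.5)/7-.5+130)
T=lambda u,v:((u+.5)/10-.5+180,(v+.5)/10-.5+170)
print("bar near end",tri(S(367,151),T(453,97)))
print("bar far end",tri(S(170,88),T(278,315)))
print("boss ring",tri(S(263,192),T(374,230)))
for nm,a,b in(("flangeFR",S(95,250),T(96+34,455)),("c2",S(448,483),T(615,85)),("c3",S(220,550),T(658,388)),("bolt",S(232,514),T(622,358)),("bolt2",S(417,460),T(590,113)),("bolt3",S(120,258),T(158,420)),("padend lo",S(303,525),T(672,280)),("padend hi",S(382,495),T(665,172))): print(nm,tri(a,b))
print("bolt4 top",atz("top",T(130,172),14))
E
```

```text
heel guess [ 470.87682857 -115.46937363   24.        ]Traceback (most recent call last):
  File "<stdin>", line 6, in <module>
  File "fit.py", line 28, in fitsole
    r=least_squares(res,list(x0)+([] if z is not None else [24]),diff_step=1e-4,loss="soft_l1"); return r.x,np.sqrt(np.mean(r.fun**2))
    return func(*args, **kwargs)
    result = trf(vector_fun.fun, vector_fun.jac, x0, f0, J0, lb, ub, ftol, xtol,
                 gtol, max_nfev, x_scale, loss_function, tr_solver,
                 tr_options.copy(), verbose, callback=callback_wrapped)
    return trf_no_bounds(
        fun, jac, x0, f0, J0, ftol, xtol, gtol, max_nfev, x_scale,
        loss_function, tr_solver, tr_options, verbose, callback=callback)
    f_new = fun(x_new)
    self._update_fun()
    ~~~~~~~~~~~~~~~~^^
    self.f = self.fun_wrapped(xp_copy(self.x))
             ~~~~~~~~~~~~~~~~^^^^^^^^^^^^^^^^^
    return np.atleast_1d(self.fun(x))
                         ~~~~~~~~^^^
    return self.f(x, *self.args, **self.kwargs)
           ~~~~~~^^^^^^^^^^^^^^^^^^^^^^^^^^^^^^
  File "fit.py", line 24, in res
    X=np.array([atz(n,u,zz)[:2] for u in ct])-p[:2]
                ~~~^^^^^^^^
  File "h.py", line 11, in atz
    c,d=ray(n,uv); return c+d*(z-c[2])/d[2]
        ~~~^^^^^^
  File "h.py", line 9, in ray
    K,r,t=cam(n); d=r.T@np.linalg.solve(K,[uv[0],uv[1],1]); return -r.T@t,d
          ~~~^^^
  File "h.py", line 5, in cam
    p=camera_params(n); return p["K"],R.from_rotvec(p["rvec"]).as_matrix(),np.array(p["tvec"],float)
ValueError: time passes only in moves, steps and waits
```

```bash
python3 - <<'E'
import re
s=open('h.py').read()
s=s.replace('def cam(n):\n    p=camera_params(n);','import functools\n@functools.lru_cache(None)\ndef cam(n):\n    p=camera_params(n);')
open('h.py','w').write(s)
s=open('fit.py').read()
s=s.replace("diff_step=1e-4","diff_step=None").replace("least_squares(res,","least_squares(lambda q:res(q*SC[:len(q)]),np.array(").replace("else [24]),","else [24]))/SC[:3 if z is not None else 4],").replace("diff_step=None","diff_step=1e-3").replace("return r.x,","return r.x*SC[:len(r.x)],")
s=s.replace("def fitsole","SC=np.array([100,100,1,24.])\ndef fitsole")
open('fit.py','w').write(s)
E
cat > m1.py <<'E'
from fit import *
I={n:cv2.imread(f"pics/{n}0.png")[:,:,::-1] for n in("side","top")}
seeds={"side":(242,273),"top":(307,223)}
ct={n:contour(I[n],seeds[n]) for n in I}
x0=atz("top",(289,222),24); print("heel guess",x0)
for sub in(("side",),("top",)): print(sub,fitsole({n:ct[n] for n in sub},24,(*x0[:2],0.1)))
print(fitsole(ct,None,(*x0[:2],0.1)))
S=lambda u,v:((u+.5)/7-.5+215,(v+.5)/7-.5+130)
T=lambda u,v:((u+.5)/10-.5+180,(v+.5)/10-.5+170)
print("bar near end",tri(S(367,151),T(453,97)))
print("bar far end",tri(S(170,88),T(278,315)))
print("boss ring",tri(S(263,192),T(374,230)))
for nm,a,b in(("flangeFR",S(95,250),T(96+34,455)),("c2",S(448,483),T(615,85)),("c3",S(220,550),T(658,388)),("bolt",S(232,514),T(622,358)),("bolt2",S(417,460),T(590,113)),("bolt3",S(120,258),T(158,420)),("padend lo",S(303,525),T(672,280)),("padend hi",S(382,495),T(665,172))): print(nm,tri(a,b))
print("bolt4 top",atz("top",T(130,172),14))
E
python3 m1.py
```

```text
heel guess [ 470.87682857 -115.46937363   24.        ]
('side',) (array([ 4.72959065e+02, -1.18451740e+02, -7.99457253e-02]), np.float64(1.0993390729986467))
('top',) (array([ 4.72347823e+02, -1.14828899e+02, -8.42305607e-02]), np.float64(1.453652016287934))
(array([ 4.73141999e+02, -1.15326985e+02, -8.24682132e-02,  1.77456626e+01]), np.float64(1.2569540982085572))
bar near end (array([610.08595624, 115.97374776, 184.50653869]), np.float64(1.263720488985937))
bar far end (array([534.49418216, 174.19287203, 184.72605641]), np.float64(2.29323719984519))
boss ring (array([569.63185275, 146.30146028, 137.62833455]), np.float64(0.10556030270417245))
flangeFR (array([499.82998763, 249.37358197,   7.38265278]), np.float64(3.3208939441946597))
c2 (array([641.55099473,  65.48467397,   2.22353858]), np.float64(0.9125578739200086))
c3 (array([525.17387487,  48.71844578,   3.61968061]), np.float64(2.7300632169220975))
bolt (array([535.00074196,  62.41466149,  11.62904781]), np.float64(0.6223194717983598))
bolt2 (array([628.70683037,  74.86810725,  12.12467686]), np.float64(0.09827523913610157))
bolt3 (array([512.05607014, 238.63402645,   9.9227797 ]), np.float64(1.4708183958063767))
padend lo (array([564.65420041,  43.29661145,  18.86859017]), np.float64(1.732115608428476))
padend hi (array([604.02159725,  45.96997799,  27.64507158]), np.float64(0.08013072009279007))
bolt4 top [605.77610816 250.22131746  14.        ]
```

Both views agree to within a few mm.
- **Sole:** heel centre at about (472.5,-116), yaw -0.082.
- **Clamp:** yaw about 0.131, axis at about (571.5,146).
- **T-bar:** centre at (572,145,184.6), bar heading -0.655.

I'll move above the grasp point at about (464,-220).

>>> arm_command:
  increments:
    - [[-3.6,2.85,0.3],0]
    - [[-3.6,2.85,0.3],0]
    - [[-3.6,2.85,0.3],0]
    - [[-3.6,2.85,0.3],0]
    - [[-3.6,2.85,0.3],0]
    - [[-3.6,2.85,0.3],0]
    - [[-3.6,2.85,0.3],0]
    - [[-3.6,2.85,0.3],0]
    - [[-3.6,2.85,0.3],0]
    - [[-3.6,2.85,0.3],0]
    - [[-3.6,2.85,0.3],0]
    - [[-3.6,2.85,0.3],0]
    - [[-3.6,2.85,0.3],0]
    - [[-3.6,2.85,0.3],0]
    - [[-3.6,2.85,0.3],0]
    - [[-3.6,2.85,0.3],0]
    - [[-3.6,2.85,0.3],0]
    - [[-3.6,2.85,0.3],0]
  gripper: 1

```text
t: 1.9
ee_pos: [468.4, -247.8, 163.8]
orientation: [-2.611, -1.746, -0.001]
ft_force: [0.0, 0.9, 0.5]
width: 88.0
```

>>> arm_command:
  increments:
    - [[0,0,0],8]
    - [[0,0,0],8]
    - [[0,0,0],8]
    - [[0,0,0],8]
    - [[0,0,0],8]
    - [[0,0,0],8]
    - [[0,0,0],8]
    - [[0,0,0],8]
    - [[0,0,0],8]
    - [[0,0,0],0]

```text
t: 2.9
ee_pos: [467.4, -254.6, 159.9]
orientation: [-3.132, 0.214, 0.006]
ft_force: [0.3, -0.3, 0.3]
width: 87.8
```

```bash
cat >> h.py <<'E'
def delta(target,heading):
    o=get_obs(); M=R.from_rotvec(o["orientation"]).as_matrix(); p=np.array(o["ee_pos"])
    h=np.arctan2(M[1,0],M[0,0]); d=M.T@(np.array(target)-p)/10
    t=np.degrees((h-heading+np.pi/2)%np.pi-np.pi/2)
    print("pos",p.round(1),"head",round(h,4),"tilt",np.degrees(np.arccos(-M[2,2])).round(2),"q6",o["qpos"][5].round(3),"F",o["ft_force"].round(1),"M",o["moment"].round(2),"w",round(o["width"],1),"t",o["t"])
    print("shift cm (tool)",d.round(2),"turn deg",t.round(2))
E
python3 -c "
from h import *
delta((463.9,-220.6,40),-0.082)"
```

```text
pos [ 467.4 -254.6  159.9] head -0.1364 tilt 0.26 q6 -0.385 F [ 0.3 -0.3  0.3] M [-0.1   0.06  0.01] w 87.8 t 2.9
shift cm (tool) [-0.76 -3.3  12.  ] turn deg -3.12
```

>>> arm_command:
  increments:
    - [[-0.38,-1.65,0],-3.1]
    - [[-0.38,-1.65,0],0]
    - [[0,0,3],0]
    - [[0,0,3],0]
    - [[0,0,3],0]
    - [[0,0,2.2],0]
    - [[0,0,0],0]
    - [[0,0,0],0]

```text
t: 3.7
ee_pos: [461.7, -210.4, 46.3]
orientation: [-3.138, 0.081, 0.005]
ft_force: [-0.8, -0.5, 1.0]
width: 88.0
```

Run:
```python
from h import *
for n in("side","top"):
    im=get_image(n); cv2.imwrite(f"pics/{n}1.png",im[:,:,::-1])
delta((463.9,-220.6,4),-0.082)
crop("pics/side1.png",195,215,100,100,6,"pics/c5.png")
crop("pics/top1.png",265,185,90,75,8,"pics/c6.png")
```

```text
pos [ 462.2 -211.    47. ] head -0.0528 tilt 0.16 q6 -0.402 F [-1.3 -0.2  0.2] M [-0.05  0.03 -0.04] w 88.0 t 3.8
shift cm (tool) [0.23 0.96 4.3 ] turn deg 1.67
```

View pics/c5.png

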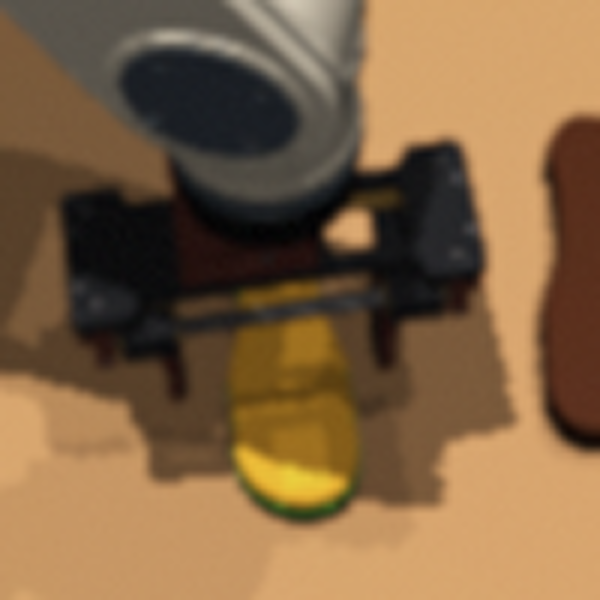

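View pics/c6.png

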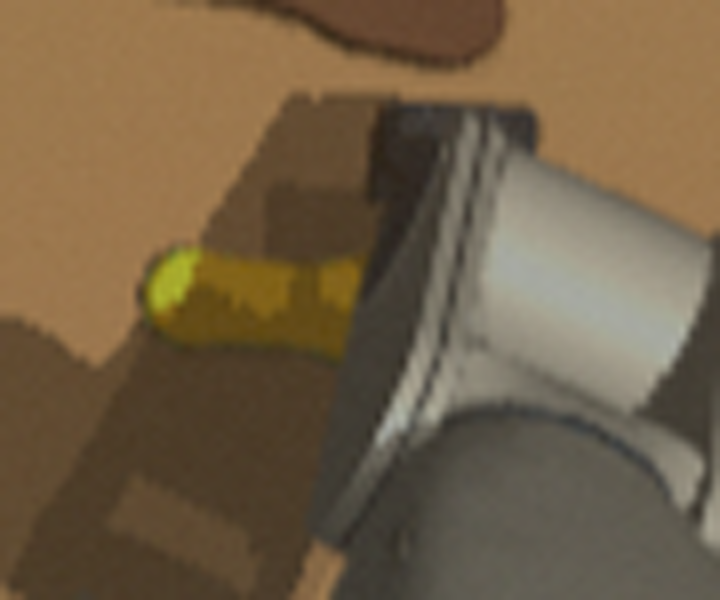

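The fingertips, at about (177,395) and (385,362) in the side crop, straddle the forefoot, and the brown sole is clear. I'll descend and grasp.

>>> arm_command:
  increments:
    - [[0.23,0.9,0],1.7]
    - [[0,0,2],0]
    - [[0,0,1.5],0]
    - [[0,0,0.5],0]
    - [[0,0,0],0]

```text
t: 4.3
ee_pos: [468.4, -223.7, 10.5]
orientation: [3.136, -0.137, 0.012]
ft_force: [0.0, -0.0, -0.6]
width: 88.1
```

```bash
python3 -c "
from h import *
delta((463.9,-220.6,4),-0.082)"
```

```text
pos [ 468.4 -223.7   10.5] head -0.087 tilt 0.46 q6 -0.384 F [ 0.  -0.  -0.6] M [-0.05  0.06 -0.03] w 88.1 t 4.3
shift cm (tool) [-0.48 -0.28  0.65] turn deg -0.29
```

>>> arm_command:
  increments:
    - [[-0.4,-0.25,0.3],0]
    - [[0,0,0.2],0]
    - [[0,0,0],0]
    - [[0,0,0],0]

```text
t: 4.7
ee_pos: [464.8, -221.1, 6.1]
orientation: [3.136, -0.137, 0.014]
ft_force: [0.1, 0.6, 0.4]
width: 87.5
```

```bash
python3 -c "
from h import *
delta((463.9,-220.6,4),-0.082)"
```

```text
pos [ 464.8 -221.1    6.1] head -0.0875 tilt 0.52 q6 -0.382 F [0.1 0.6 0.4] M [-0.05  0.05 -0.04] w 87.5 t 4.7
shift cm (tool) [-0.09 -0.04  0.21] turn deg -0.31
```

>>> arm_command:
  increments:
    - [[-0.05,0,0.15],-0.3]
    - [[0,0,0],0]
    - [[0,0,0],0]
    - [[0,0,0],0]
    - [[0,0,0],0]
    - [[0,0,0],0]
    - [[0,0,0],0]
    - [[0,0,0],0]
  gripper: 0

```text
t: 5.5
ee_pos: [464.8, -221.1, 5.1]
orientation: [3.136, -0.128, 0.015]
ft_force: [0.0, -0.0, -0.1]
width: 58.1
```

```bash
python3 -c "
from h import *
delta((463.9,-220.6,4),-0.082)"
```

```text
pos [ 464.8 -221.1    5.1] head -0.0816 tilt 0.58 q6 -0.388 F [ 0.  -0.  -0.1] M [-0.04  0.13  0.01] w 58.1 t 5.5
shift cm (tool) [-0.09 -0.05  0.11] turn deg 0.03
```

Grasped at width 58.1. Lifting now.

>>> arm_command:
  increments:
    - [[0,0,-2],0]
    - [[0,0,-3],0]
    - [[0,0,-3],0]
    - [[0,0,-2],0]
    - [[0,0,0],0]
    - [[0,0,0],0]

```text
t: 6.1
ee_pos: [462.1, -220.0, 106.4]
orientation: [3.138, -0.128, 0.009]
ft_force: [0.1, 0.7, -1.7]
width: 57.7
```

```bash
python3 -c "
from h import *
delta((594.3,-27,100),0.131)"
```

```text
pos [ 462.1 -220.   106.4] head -0.0814 tilt 0.33 q6 -0.388 F [ 0.1  0.7 -1.7] M [-0.1   0.09  0.06] w 57.7 t 6.1
shift cm (tool) [ 11.61 -20.31   0.68] turn deg -12.17
```

>>> arm_command:
  increments:
    - [[1.9,-3.4,0],0]
    - [[1.9,-3.4,0],0]
    - [[1.9,-3.4,0],0]
    - [[1.9,-3.4,0],0]
    - [[1.9,-3.4,0],0]
    - [[1.5,-2.8,0],0]
    - [[0,0,0],-4]
    - [[0,0,0],-4]
    - [[0,0,0],-4]
    - [[0,0,0],0]
    - [[0,0,0],0]

```text
t: 7.2
ee_pos: [584.2, -22.5, 87.3]
orientation: [-3.132, -0.208, 0.028]
ft_force: [0.1, -0.7, -1.6]
width: 57.9
```

Run:
```python
from h import *
delta((594.3,-27,60),0.131)
for n in("side","top"):
    im=get_image(n); cv2.imwrite(f"pics/{n}2.png",im[:,:,::-1])
crop("pics/side2.png",215,125,90,90,6,"pics/c7.png")
crop("pics/top2.png",180,155,100,70,8,"pics/c8.png")
```

```text
pos [584.2 -22.5  87.3] head 0.1325 tilt 1.04 q6 -0.191 F [ 0.1 -0.7 -1.6] M [-0.11  0.09  0.01] w 57.9 t 7.2
shift cm (tool) [0.99 0.59 2.71] turn deg 0.09
```

View pics/c7.png

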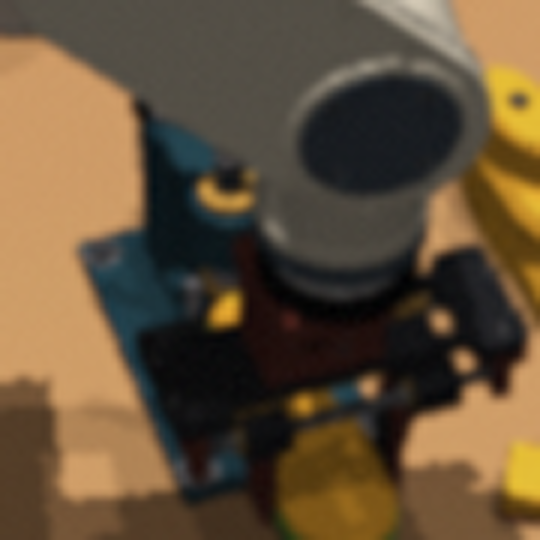

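View pics/c8.png

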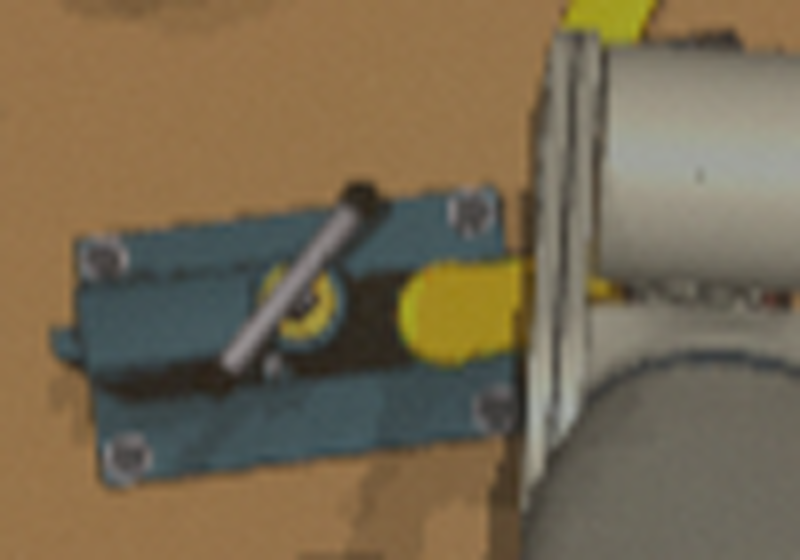

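Run:
```python
from h import *
T=lambda u,v:((u+.5)/8-.5+180,(v+.5)/8-.5+155)
zt=87.3-5+24
tip=atz("top",T(399,314),zt); up=atz("top",T(450,262),zt); lo=atz("top",T(450,366),zt)
print(tip,up,lo)
a=np.array([-np.sin(.131),np.cos(.131)])
c=tip[:2]-23*a; print("heel centre",c,"TCP pred",np.array([584.2,-22.5])+105*a)
print("block",atz("top",(256.2,155.1),24))
M=R.from_rotvec(get_obs()["orientation"]).as_matrix(); print(M.round(4))
# clamp model overlay
C=np.array([571.4,146.2]);b=.131
def W(x,y,z): return [C[0]+x*np.cos(b)-y*np.sin(b),C[1]+x*np.sin(b)+y*np.cos(b),z]
for n,o,k,src,dst in(("top",(180,170),10,"pics/c2.png","pics/o2.png"),("side",(215,130),7,"pics/c1.png","pics/o1.png")):
    im=cv2.imread(src)
    P=lambda pts:((proj(n,np.array(pts))-o+.5)*k-.5).round().astype(int).reshape(-1,1,2)
    cv2.polylines(im,[P([W(-22,-105,33),W(22,-105,33),W(22,15,33),W(-22,15,33)])],True,(0,0,255))
    cv2.polylines(im,[P([W(22*np.cos(t),22*np.sin(t),144) for t in np.linspace(0,6.28,40)])],True,(255,0,255))
    cv2.polylines(im,[P([W(-23,58,132),W(23,58,132),W(23,98,132),W(-23,98,132)])],True,(255,255,255))
    for x in(-15.5,15.5): cv2.polylines(im,[P([W(x+4*np.cos(t),22+4*np.sin(t),52) for t in np.linspace(0,6.28,20)])],True,(0,255,0))
    for x in(-60,60): cv2.polylines(im,[P([W(x,-100,11),W(x,90,11)])],False,(0,255,255))
    cv2.imwrite(dst,im)
```

```text
[568.55192427 104.46522129 106.3       ] [591.90970381  81.82087507 106.3       ] [545.26476313  81.65191392 106.3       ]
heel centre [571.55631398  81.66229072] TCP pred [570.48430785  81.6003352 ]
block [726.62023229   7.21891331  24.        ]
[[ 0.9911  0.1322 -0.0177]
 [ 0.1322 -0.9912  0.0011]
 [-0.0174 -0.0034 -0.9998]]
```

View pics/o2.png

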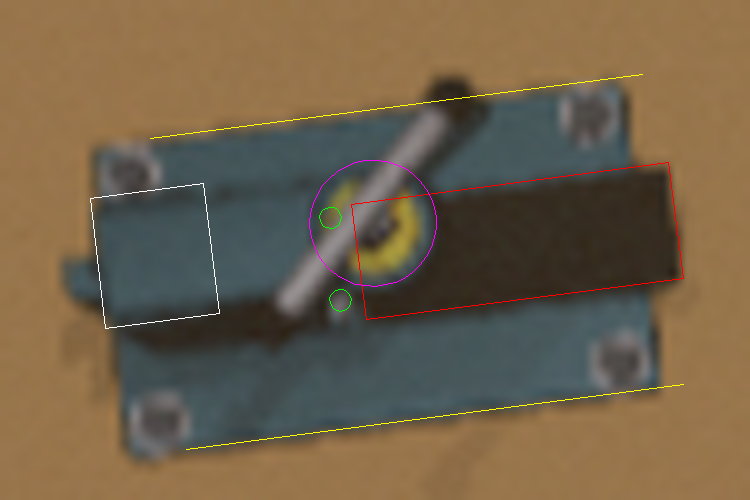

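View pics/o1.png

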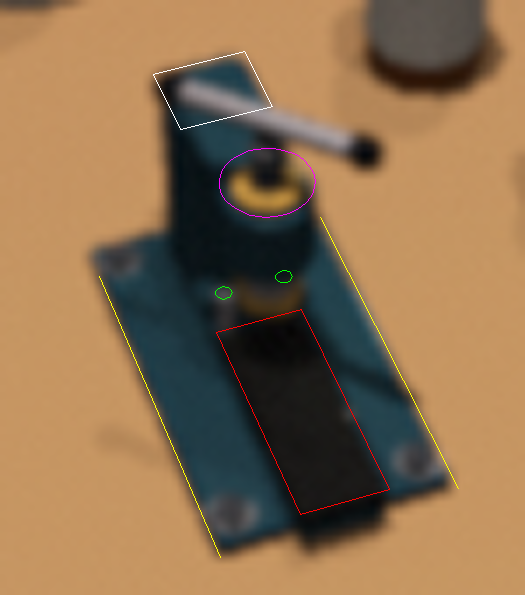

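The overlay shows the clamp about 3 mm lower in x than my first estimate, so I'm taking its axis as (568.7,146.2). The observed heel position matches the TCP plus 105 mm. Next I'll shift and lower in front of the foot.

```bash
python3 -c "
from h import *
delta((590.5,-22,48),0.131)"
```

```text
pos [584.3 -22.6  87.7] head 0.1326 tilt 1.02 q6 -0.192 F [-0.4 -0.5 -1.3] M [-0.08 -0.01  0.01] w 57.5 t 7.3
shift cm (tool) [0.69 0.04 3.96] turn deg 0.09
```

>>> arm_command:
  increments:
    - [[0.6,0,0],0]
    - [[0,0,1.5],0]
    - [[0,0,1.5],0]
    - [[0,0,0.5],0]
    - [[0,0,0],0]
    - [[0,0,0],0]

```text
t: 7.9
ee_pos: [589.5, -22.3, 48.2]
orientation: [-3.133, -0.203, 0.03]
ft_force: [-0.2, 0.0, -1.2]
width: 57.8
```

```bash
python3 -c "
from h import *
delta((590.5,-22,40),0.131)
M=R.from_rotvec(get_obs()['orientation']).as_matrix(); print(M.round(4))"
```

```text
pos [589.5 -22.3  48.2] head 0.1294 tilt 1.1 q6 -0.187 F [-0.2  0.  -1.2] M [-0.09  0.05 -0.04] w 57.8 t 7.9
shift cm (tool) [ 0.12 -0.01  0.82] turn deg -0.09
[[ 0.9915  0.1289 -0.0192]
 [ 0.129  -0.9916  0.0011]
 [-0.0188 -0.0036 -0.9998]]
```

>>> arm_command:
  increments:
    - [[0.1,0,0.4],0]
    - [[0,0,0.2],0]
    - [[0,0,0],0]

```text
t: 8.2
ee_pos: [590.8, -22.1, 42.3]
orientation: [-3.133, -0.203, 0.028]
ft_force: [-0.9, -0.4, -1.5]
width: 57.9
```

>>> arm_command:
  increments:
    - [[0,0,0.2],0]
    - [[0,0,0],0]

```text
t: 8.4
ee_pos: [591.1, -22.1, 40.5]
orientation: [-3.133, -0.203, 0.027]
ft_force: [-0.8, -0.1, -0.9]
width: 57.9
```

>>> arm_command:
  increments:
    - [[0,0,0.15],0]
    - [[0,0,0],0]

```text
t: 8.6
ee_pos: [591.2, -22.1, 39.2]
orientation: [-3.133, -0.203, 0.026]
ft_force: [0.3, -0.2, -0.8]
width: 57.9
```

>>> arm_command:
  increments:
    - [[0,0,0.1],0]
    - [[0,0,0],0]

```text
t: 8.8
ee_pos: [591.3, -22.1, 38.2]
orientation: [-3.133, -0.203, 0.026]
ft_force: [0.0, 0.2, -1.8]
width: 57.8
```

>>> arm_command:
  increments:
    - [[0,0,0.1],0]
    - [[0,0,0],0]

```text
t: 9.0
ee_pos: [591.5, -22.2, 37.3]
orientation: [-3.133, -0.203, 0.025]
ft_force: [-1.1, 0.1, -1.4]
width: 57.8
```

>>> arm_command:
  increments:
    - [[0,0,0.08],0]
    - [[0,0,0],0]

```text
t: 9.2
ee_pos: [591.5, -22.3, 36.8]
orientation: [-3.133, -0.203, 0.025]
ft_force: [-1.1, 0.2, 2.1]
width: 58.3
```

>>> arm_command:
  increments:
    - [[0,0,0.08],0]
    - [[0,0,0],0]

```text
t: 9.4
ee_pos: [591.6, -22.3, 36.5]
orientation: [-3.133, -0.203, 0.025]
ft_force: [-1.4, -0.0, 0.8]
width: 57.8
```

Light bed contact at z about 36.5. Sliding in towards the pins.

>>> arm_command:
  increments:
    - [[-0.05,-0.8,0],0]
    - [[-0.05,-0.8,0],0]
    - [[0,-0.8,0],0]
    - [[0,-0.8,0],0]
    - [[0,0,0],0]

```text
t: 9.9
ee_pos: [587.5, 11.8, 37.2]
orientation: [-3.134, -0.203, 0.02]
ft_force: [0.1, -0.0, 1.9]
width: 58.2
```

```bash
python3 -c "
from h import *
delta((582.2,42.1,36.5),0.131)
M=R.from_rotvec(get_obs()['orientation']).as_matrix(); print(M.round(4))"
```

```text
pos [587.5  11.8  37.2] head 0.1291 tilt 0.73 q6 -0.13 F [ 0.1 -0.   1.9] M [-0.12  0.03  0.  ] w 58.2 t 9.9
shift cm (tool) [-0.14 -3.08  0.08] turn deg -0.11
[[ 9.916e-01  1.287e-01 -1.270e-02]
 [ 1.288e-01 -9.917e-01  3.000e-04]
 [-1.250e-02 -2.000e-03 -9.999e-01]]
```

>>> arm_command:
  increments:
    - [[-0.1,-0.7,0],0]
    - [[0,-0.7,0],0]
    - [[0,-0.5,0],0]
    - [[0,0,0],0]
    - [[0,0,0],0]

```text
t: 10.4
ee_pos: [584.1, 32.6, 37.4]
orientation: [-3.134, -0.204, 0.018]
ft_force: [-0.2, -2.8, 1.5]
width: 58.2
```

```bash
python3 -c "
from h import *
delta((582.2,42.1,36.5),0.131)"
```

```text
pos [584.1  32.6  37.4] head 0.1303 tilt 0.67 q6 -0.096 F [-0.2 -2.8  1.5] M [-0.53 -0.09 -0.06] w 58.2 t 10.4
shift cm (tool) [-0.07 -0.97  0.1 ] turn deg -0.04
```

>>> arm_command:
  increments:
    - [[0,-0.3,0],0]
    - [[0,0,0],0]

```text
t: 10.6
ee_pos: [583.8, 35.7, 37.5]
orientation: [-3.134, -0.204, 0.018]
ft_force: [0.5, 2.5, 3.3]
width: 57.9
```

>>> arm_command:
  increments:
    - [[0,-0.2,0],0]
    - [[0,0,0],0]

```text
t: 10.8
ee_pos: [583.6, 37.7, 37.5]
orientation: [-3.134, -0.203, 0.018]
ft_force: [-1.0, 0.3, 2.1]
width: 57.7
```

>>> arm_command:
  increments:
    - [[0,-0.2,0],0]
    - [[0,0,0],0]

```text
t: 11.0
ee_pos: [583.4, 39.4, 37.5]
orientation: [-3.134, -0.203, 0.018]
ft_force: [0.6, -1.3, 2.7]
width: 57.8
```

>>> arm_command:
  increments:
    - [[0,-0.15,0],0]
    - [[0,0,0],0]

```text
t: 11.2
ee_pos: [583.5, 39.3, 37.5]
orientation: [3.133, 0.205, -0.017]
ft_force: [1.3, 0.1, 1.9]
width: 57.5
```

>>> arm_command:
  increments:
    - [[0,-0.15,0],0]
    - [[0,0,0],0]

```text
t: 11.4
ee_pos: [583.7, 39.5, 37.5]
orientation: [3.131, 0.205, -0.016]
ft_force: [-0.6, -0.1, 1.9]
width: 58.0
```

>>> arm_command:
  increments:
    - [[0,-0.1,0],0]
    - [[0,0,0],0]

```text
t: 11.6
ee_pos: [583.9, 39.6, 37.5]
orientation: [3.13, 0.205, -0.016]
ft_force: [0.9, -1.9, 2.7]
width: 57.6
```

>>> arm_command:
  increments:
    - [[0,-0.2,0],0]

```text
t: 11.7
ee_pos: [584.1, 40.0, 37.6]
orientation: [3.128, 0.207, -0.015]
ft_force: [2.6, -21.0, 1.4]
width: 58.0
```

```bash
python3 -c "
from h import *
delta((582.2,42.1,36.5),0.131)
M=R.from_rotvec(get_obs()['orientation']).as_matrix(); print(M.round(4))"
```

```text
pos [584.1  40.   37.6] head 0.1321 tilt 0.66 q6 -0.072 F [  2.6 -21.    1.4] M [-3.46 -0.5   0.24] w 58.0 t 11.7
shift cm (tool) [-0.16 -0.23  0.11] turn deg 0.06
[[ 0.9912  0.1318 -0.0088]
 [ 0.1317 -0.9913 -0.0075]
 [-0.0098  0.0063 -0.9999]]
```

>>> arm_command:
  increments:
    - [[0,-0.3,0],0]

```text
t: 11.8
ee_pos: [584.9, 40.5, 37.8]
orientation: [3.124, 0.21, -0.011]
ft_force: [5.0, -25.7, 2.3]
width: 57.9
```

>>> arm_command:
  increments:
    - [[0,-0.4,0],0]

```text
t: 11.9
ee_pos: [585.6, 41.1, 38.1]
orientation: [3.119, 0.213, -0.008]
ft_force: [4.1, -28.3, 2.3]
width: 57.9
```

```bash
python3 -c "
from h import *
delta((582.2,42.1,36.5),0.131)
M=R.from_rotvec(get_obs()['orientation']).as_matrix(); print(M.round(4))"
```

```text
pos [585.6  41.1  38.1] head 0.1361 tilt 0.94 q6 -0.06 F [  4.1 -28.3   2.3] M [-4.57 -0.67  0.29] w 57.9 t 11.9
shift cm (tool) [-0.32 -0.15  0.16] turn deg 0.29
[[ 0.9907  0.1358 -0.0043]
 [ 0.1357 -0.9906 -0.0157]
 [-0.0064  0.015  -0.9999]]
```

>>> arm_command:
  increments:
    - [[0,0.05,0],0]
    - [[0,0,0],0]

```text
t: 12.1
ee_pos: [585.1, 40.1, 37.6]
orientation: [3.119, 0.211, -0.01]
ft_force: [0.6, -0.7, -0.8]
width: 57.4
```

Run:
```python
from h import *
for n in("side","top"):
    im=get_image(n); cv2.imwrite(f"pics/{n}3.png",im[:,:,::-1])
delta((582.2,42.1,36.5),0.131)
crop("pics/side3.png",215,125,90,90,6,"pics/c9.png")
crop("pics/top3.png",180,155,100,70,8,"pics/c10.png")
```

```text
pos [585.2  40.3  37.6] head 0.1356 tilt 0.96 q6 -0.061 F [ 1.1 -3.  -0.1] M [-0.36 -0.09  0.03] w 57.8 t 12.2
shift cm (tool) [-0.27 -0.22  0.11] turn deg 0.26
```

View pics/c9.png

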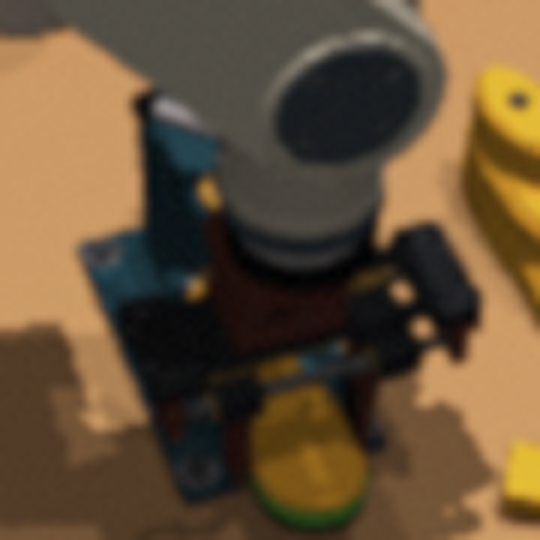

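View pics/c10.png

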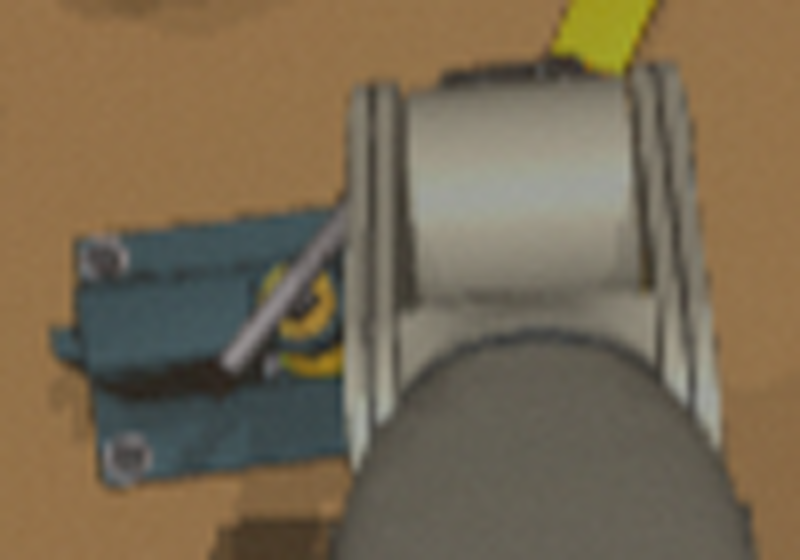

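The top crop shows the heel against the visible pin at about (272,365). I'll release, back off and measure with a clear view.

>>> arm_command:
  increments:
    - [[0,0,0],0]
    - [[0,0,0],0]
    - [[0,0,0],0]
    - [[0,0,0],0]
  gripper: 1

```text
t: 12.6
ee_pos: [584.0, 42.1, 37.1]
orientation: [3.12, 0.214, -0.013]
ft_force: [0.3, 0.6, 0.5]
width: 86.1
```

>>> arm_command:
  increments:
    - [[0,0,-2],0]
    - [[0,0,-4],0]
    - [[0,2,-4],0]
    - [[0,5,-4],0]
    - [[-2,4.5,-4],0]
    - [[-3,4,0],0]
    - [[-4,3,0],0]
    - [[-4,3,0],0]
    - [[-4,3,0],0]
    - [[-4,3,0],0]
    - [[0,0,0],0]

```text
t: 13.7
ee_pos: [416.1, -242.2, 213.2]
orientation: [3.115, 0.223, -0.007]
ft_force: [0.5, 0.6, 0.7]
width: 87.7
```

Run:
```python
from h import *
for n in("side","top"):
    im=get_image(n); cv2.imwrite(f"pics/{n}4.png",im[:,:,::-1])
delta((582.2,42.1,36.5),0.131)
crop("pics/side4.png",215,125,90,90,6,"pics/c11.png")
crop("pics/top4.png",180,155,100,70,8,"pics/c12.png")
```

```text
pos [ 419.2 -240.3  213.4] head 0.1448 tilt 1.06 q6 -0.668 F [ 0.   0.6 -0.3] M [-0.04  0.06  0.02] w 87.5 t 13.8
shift cm (tool) [ 20.28 -25.91  17.14] turn deg 0.79
```

View pics/c11.png

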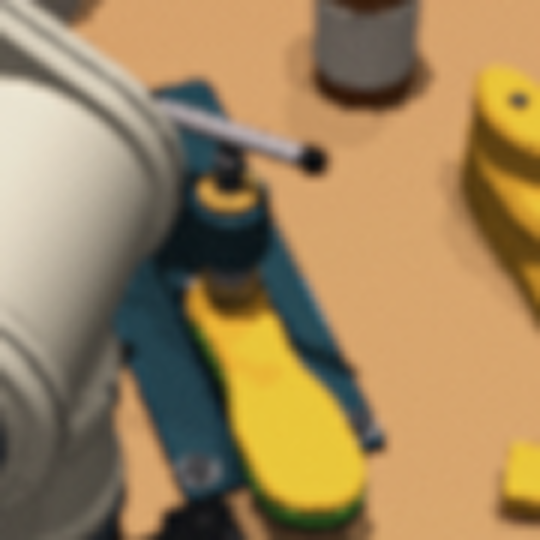

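View pics/c12.png

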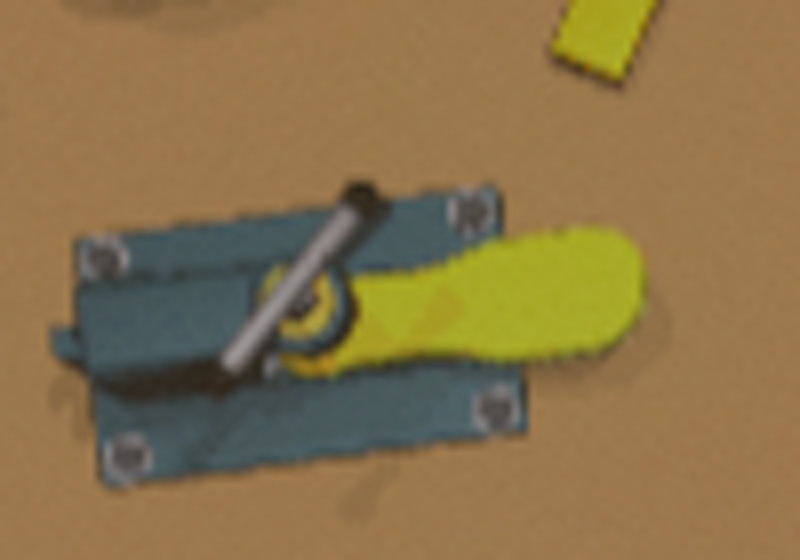

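```bash
cat > m2.py <<'E'
from fit import *
import sys
k=sys.argv[1]
I={n:cv2.imread(f"pics/{n}{k}.png")[:,:,::-1] for n in("side","top")}
ct={}
c=contour(I["top"],(250,191)); ct["top"]=c[c[:,0]>226.5]
c=contour(I["side"],(264,198)); ct["side"]=c[c[:,1]>182]
for n in ct: print(n,len(ct[n]),fitsole({n:ct[n]},57,(569,146,.13)))
x,e=fitsole(ct,57,(569,146,.13)); print(x,e)
E
python3 m2.py 4
python3 - <<'E'
from h import *
# clamp fit: reproject flange edges etc: measure in top, x offset
T=lambda u,v:((u+.5)/10-.5+180,(v+.5)/10-.5+170)
S=lambda u,v:((u+.5)/7-.5+215,(v+.5)/7-.5+130)
for nm,z,pts in(("bolts12",14,[(590,113),(622,358),(158,420),(130,172)]),("ring",144,[(374,230)]),("stem",150,[(378,232)]),("barmid",184.5,[(453,97),(278,315),(437,112),(291,303)])):
    print(nm,[atz("top",T(*p),z)[:2].round(1) for p in pts])
for nm,z,pts in(("bolts",14,[(417,460),(232,514),(120,258)]),("ring",144,[(263,190)]),("bar",184.5,[(367,151),(170,88)])):
    print("side",nm,[atz("side",S(*p),z)[:2].round(1) for p in pts])
E
```

```text
top 113 (array([5.67202797e+02, 1.45544543e+02, 1.51028067e-01]), np.float64(1.814609826748457))
side 101 (array([5.67785381e+02, 1.39680057e+02, 1.51061238e-01]), np.float64(0.9514284693044572))
[5.67889768e+02 1.41006612e+02 1.47515426e-01] 1.940856731384544
bolts12 [array([628.5,  74.8]), array([534.5,  62.4]), array([511.1, 238.1]), array([605.8, 250.2])]
ring [array([568.9, 145.8])]
stem [array([567.5, 143.9])]
barmid [array([609.5, 116. ]), array([535.7, 174.1]), array([604.3, 121.4]), array([539.7, 169.8])]
side bolts [array([628.2,  73.4]), array([535. ,  60.6]), array([512.3, 234.8])]
side ring [array([568.7, 141.4])]
side bar [array([610.7, 116. ]), array([533.4, 174.4])]
```

Fitted in the same views, the sole lies within about 2 mm of the seat, with yaw 0.15 against the clamp's 0.13. The push reaction was purely along the clamp axis, so both pins were touched. To make sure, I'll give the toe a light nudge with closed fingers.

```bash
python3 -c "
from h import *
delta((593,-38,120),0.135)"
```

```text
pos [ 419.2 -240.3  213.4] head 0.1448 tilt 1.06 q6 -0.668 F [ 0.   0.6 -0.3] M [-0.04  0.06  0.02] w 87.5 t 13.8
shift cm (tool) [ 20.16 -17.68   8.94] turn deg 0.56
```

>>> arm_command:
  increments:
    - [[3.5,-3,1],0.5]
    - [[3.5,-3,1],0]
    - [[3.5,-3,1],0]
    - [[3.5,-3,1],0]
    - [[3,-2.6,1],0]
    - [[2.8,-2.5,1],0]
    - [[0,0,1],0]
    - [[0,0,1],0]
    - [[0,0,0],0]
  gripper: 0

```text
t: 14.7
ee_pos: [605.8, -25.0, 125.9]
orientation: [3.114, 0.229, 0.006]
ft_force: [-0.3, 0.3, 0.1]
width: 19.1
```

```bash
python3 -c "
from h import *
delta((593,-38,43),0.135)
M=R.from_rotvec(get_obs()['orientation']).as_matrix(); print(M.round(4))"
```

```text
pos [605.8 -25.  125.9] head 0.1471 tilt 1.09 q6 -0.184 F [-0.3  0.3  0.1] M [-0.04  0.11 -0.03] w 19.1 t 14.7
shift cm (tool) [-1.48  0.94  8.31] turn deg 0.69
[[ 0.9892  0.1465  0.005 ]
 [ 0.1465 -0.989  -0.0183]
 [ 0.0022  0.0189 -0.9998]]
```

>>> arm_command:
  increments:
    - [[-1.4,0.9,0],0.6]
    - [[0,0,0],0]
    - [[0,0,3],0]
    - [[0,0,3],0]
    - [[0,0,1.5],0]
    - [[0,0,0],0]
    - [[0,0,0],0]

```text
t: 15.4
ee_pos: [591.9, -44.0, 54.0]
orientation: [3.116, 0.198, 0.014]
ft_force: [-0.2, 0.8, -0.0]
width: 0.8
```

```bash
python3 -c "
from h import *
delta((590.6,-18,43),0.135)"
```

```text
pos [591.9 -44.   54. ] head 0.1272 tilt 1.25 q6 -0.192 F [-0.2  0.8 -0. ] M [-0.05  0.06  0.01] w 0.8 t 15.4
shift cm (tool) [ 0.19 -2.62  1.05] turn deg -0.45
```

>>> arm_command:
  increments:
    - [[0,0,1],0]
    - [[0.1,-0.8,0],0]
    - [[0,-0.7,0],0]
    - [[0,0,0],0]

```text
t: 15.8
ee_pos: [593.1, -28.5, 46.2]
orientation: [3.115, 0.197, 0.022]
ft_force: [-0.4, -0.6, 0.1]
width: 0.4
```

>>> arm_command:
  increments:
    - [[0,-0.3,0],0]

```text
t: 15.9
ee_pos: [593.0, -25.0, 46.5]
orientation: [3.115, 0.197, 0.023]
ft_force: [-0.5, -0.7, 0.5]
width: 0.3
```

>>> arm_command:
  increments:
    - [[0,-0.2,0],0]

```text
t: 16.0
ee_pos: [592.9, -22.6, 46.7]
orientation: [3.115, 0.198, 0.024]
ft_force: [-0.6, -0.4, -0.6]
width: 0.4
```

>>> arm_command:
  increments:
    - [[0,-0.1,0],0]

```text
t: 16.1
ee_pos: [592.9, -21.3, 46.9]
orientation: [3.115, 0.199, 0.024]
ft_force: [0.7, -0.2, -0.9]
width: 0.5
```

>>> arm_command:
  increments:
    - [[0,-0.1,0],0]

```text
t: 16.2
ee_pos: [592.9, -20.3, 46.9]
orientation: [3.114, 0.199, 0.025]
ft_force: [1.4, -5.2, -0.1]
width: 0.3
```

>>> arm_command:
  increments:
    - [[0,-0.1,0],0]

```text
t: 16.3
ee_pos: [593.3, -20.0, 47.1]
orientation: [3.113, 0.2, 0.026]
ft_force: [1.8, -8.6, 0.2]
width: 0.3
```

>>> arm_command:
  increments:
    - [[0,-0.1,0],0]

```text
t: 16.4
ee_pos: [593.7, -20.0, 47.3]
orientation: [3.112, 0.201, 0.028]
ft_force: [1.3, -6.4, -0.0]
width: 0.4
```

>>> arm_command:
  increments:
    - [[0,-0.1,0],0]

```text
t: 16.5
ee_pos: [594.2, -20.0, 47.4]
orientation: [3.11, 0.201, 0.03]
ft_force: [1.0, -5.5, 0.3]
width: 0.7
```

The toe met firm resistance at 5–9 N with no advance, so the sole is home. I'll back off, lift, and photograph it again.

>>> arm_command:
  increments:
    - [[0,1.5,0],0]
    - [[0,2,-2],0]
    - [[0,2,-4.5],-8]
    - [[-3,2,-4.5],-8]
    - [[-3,2,-4.5],-8]
    - [[-3,2,-4.5],-8]
    - [[-3,2,-4],-8]
    - [[0,0,0],-5]
    - [[0,0,0],0]
  gripper: 1

```text
t: 17.4
ee_pos: [535.9, -189.7, 274.5]
orientation: [2.771, 1.415, 0.009]
ft_force: [-0.1, -0.8, -0.1]
width: 68.8
```

```bash
python3 - <<'E'
from h import *
for n in("side","top"):
    im=get_image(n); cv2.imwrite(f"pics/{n}5.png",im[:,:,::-1])
delta((571.5,145.3,230),0.92)
crop("pics/side5.png",215,125,90,90,6,"pics/c13.png")
crop("pics/top5.png",180,155,100,70,8,"pics/c14.png")
E
python3 m2.py 5
```

```text
pos [ 536.2 -188.9  273.7] head 0.9418 tilt 1.73 q6 -1.285 F [ 0.1 -0.  -0.3] M [-0.    0.08  0.01] w 76.9 t 17.5
shift cm (tool) [ 29.14 -16.92   3.62] turn deg 1.25Traceback (most recent call last):
  File "m2.py", line 7, in <module>
    c=contour(I["side"],(264,198)); ct["side"]=c[c[:,1]>182]
                                                 ~^^^^^
TypeError: 'NoneType' object is not subscriptable
```

View pics/c13.png

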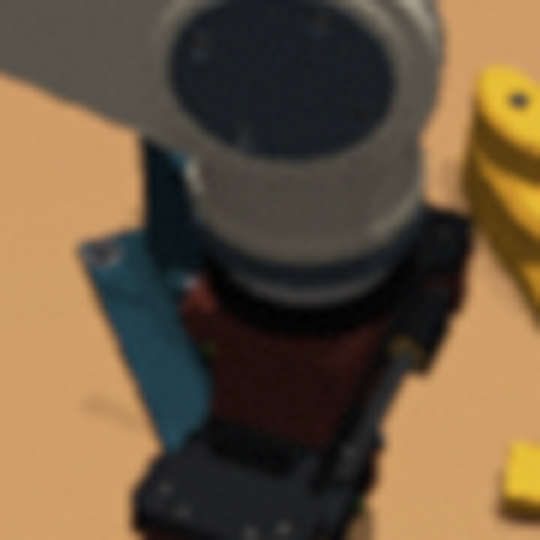

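View pics/c14.png

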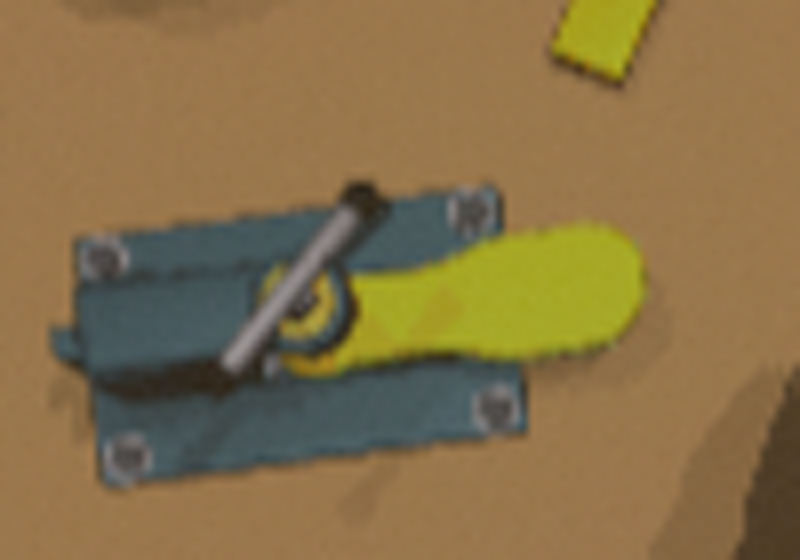

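Run:
```python
from fit import *
for k in "45":
    c=contour(cv2.imread(f"pics/top{k}.png")[:,:,::-1],(250,191)); c=c[c[:,0]>226.5]
    print(fitsole({"top":c},57,(569,146,.13)))
```

```text
(array([5.67202797e+02, 1.45544543e+02, 1.51028067e-01]), np.float64(1.814609826748457))
(array([5.67406857e+02, 1.45412527e+02, 1.59811995e-01]), np.float64(1.7371061449998266))
```

>>> arm_command:
  increments:
    - [[3.5,-2,0],0]
    - [[3.5,-2,0],0]
    - [[3.5,-2,0],0]
    - [[3.5,-2,0],0]
    - [[3.5,-2,0],0]
    - [[3.5,-2,0],0]
    - [[3.5,-2,0],1]
    - [[1.5,-1,1],0]
    - [[0,0,1],0]
    - [[0,0,0],0]

```text
t: 18.5
ee_pos: [566.2, 124.1, 233.3]
orientation: [2.805, 1.368, -0.02]
ft_force: [0.7, -0.3, -0.2]
width: 87.9
```

Run:
```python
from h import *
delta((571.5,145.3,200),0.92)
M=R.from_rotvec(get_obs()['orientation']).as_matrix(); print(M.round(4))
```

```text
pos [566.2 124.1 233.3] head 0.9077 tilt 1.4 q6 -0.688 F [ 0.7 -0.3 -0.2] M [-0.08  0.03  0.01] w 87.9 t 18.5
shift cm (tool) [ 2.06 -0.92  3.27] turn deg -0.7
[[ 0.6154  0.7882 -0.0025]
 [ 0.7879 -0.6153 -0.0242]
 [-0.0206  0.013  -0.9997]]
```

>>> arm_command:
  increments:
    - [[1.7,-0.8,0],-0.7]
    - [[0,0,0],0]
    - [[0,0,2],0]
    - [[0,0,1],0]
    - [[0,0,0],0]
    - [[0,0,0],0]

```text
t: 19.1
ee_pos: [571.6, 140.3, 202.5]
orientation: [2.799, 1.379, -0.021]
ft_force: [0.6, 0.2, -0.3]
width: 87.9
```

Run:
```python
from h import *
for n in("side","top"):
    im=get_image(n); cv2.imwrite(f"pics/{n}6.png",im[:,:,::-1])
delta((571.5,145.3,166),0.92)
crop("pics/side6.png",215,95,90,90,6,"pics/c15.png")
crop("pics/top6.png",180,155,100,70,8,"pics/c16.png")
```

```text
pos [571.7 140.4 202.8] head 0.9154 tilt 1.41 q6 -0.668 F [-0.   1.  -0.3] M [0.03 0.03 0.01] w 87.9 t 19.2
shift cm (tool) [ 0.45 -0.36  3.67] turn deg -0.26
```

View pics/c15.png

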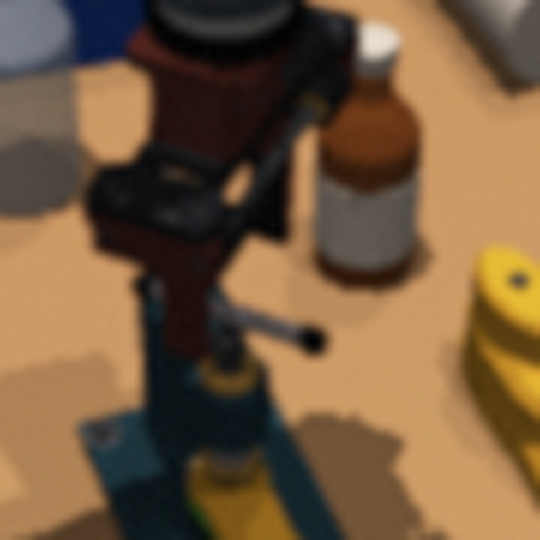

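View pics/c16.png

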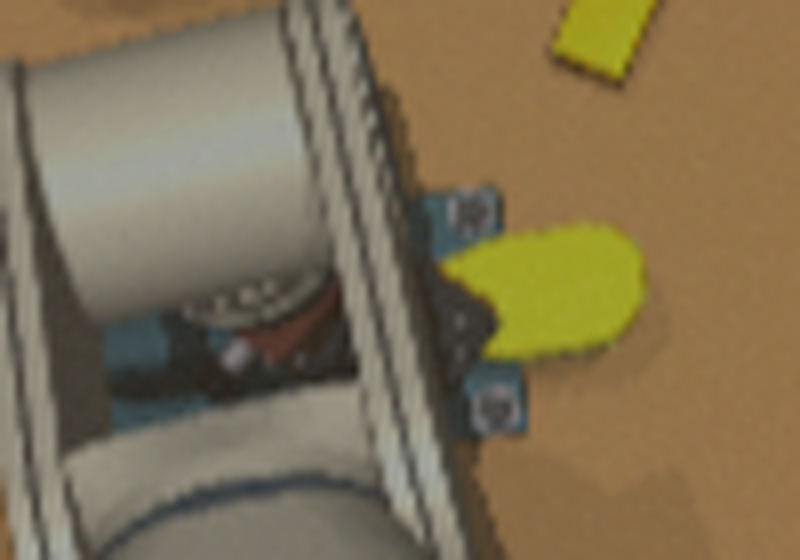

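The fingers straddle the bar and the amber bottle is clear. Descending onto the bar.

>>> arm_command:
  increments:
    - [[0.4,-0.3,1.5],0]
    - [[0,0,1.5],0]
    - [[0,0,0.4],0]
    - [[0,0,0],0]
    - [[0,0,0],0]

```text
t: 19.7
ee_pos: [572.6, 145.5, 167.7]
orientation: [2.799, 1.378, -0.015]
ft_force: [-0.4, -0.3, 1.2]
width: 88.0
```

```bash
python3 -c "
from h import *
delta((571.5,145.3,166),0.92)"
```

```text
pos [572.6 145.5 167.7] head 0.9148 tilt 1.35 q6 -0.658 F [-0.4 -0.3  1.2] M [ 0.    0.   -0.02] w 88.0 t 19.7
shift cm (tool) [-0.08 -0.08  0.17] turn deg -0.3
```

>>> arm_command:
  increments:
    - [[-0.05,-0.08,0.15],0]
    - [[0,0,0],0]
    - [[0,0,0],0]
    - [[0,0,0],0]
    - [[0,0,0],0]
    - [[0,0,0],0]
    - [[0,0,0],0]
    - [[0,0,0],0]
    - [[0,0,0],0]
    - [[0,0,0],0]
  gripper: 0

```text
t: 20.7
ee_pos: [572.4, 145.6, 167.8]
orientation: [2.798, 1.378, -0.012]
ft_force: [-4.2, -7.9, 5.1]
width: 11.6
```

```bash
python3 -c "
from h import *
delta((571.5,145.3,166),0.92)"
```

```text
pos [572.4 145.6 167.8] head 0.9148 tilt 1.36 q6 -0.657 F [-4.2 -7.9  5.1] M [-1.18  0.66 -0.04] w 11.6 t 20.7
shift cm (tool) [-0.08 -0.05  0.18] turn deg -0.3
```

Bar gripped at width 11.6. I'll relieve the side load and start turning clockwise, following the pitch (0.03 cm per 5°).

>>> arm_command:
  increments:
    - [[-0.1,0,0],0]
    - [[0,0,0],0]
    - [[0,0,0.02],4]
    - [[0,0,0.02],4]
    - [[0,0,0.02],4]
    - [[0,0,0.02],4]

```text
t: 21.3
ee_pos: [572.3, 145.4, 167.0]
orientation: [2.965, 0.964, -0.004]
ft_force: [1.2, 1.1, -0.4]
width: 11.2
```

```bash
python3 -c "
from h import *
delta((571.5,145.3,166),0.92)"
```

```text
pos [572.3 145.4 167. ] head 0.6286 tilt 1.34 q6 -0.371 F [ 1.2  1.1 -0.4] M [ 0.12 -0.04  0.31] w 11.2 t 21.3
shift cm (tool) [-0.07 -0.04  0.1 ] turn deg -16.7
```

Mz is 0.31, which is free thread friction, so the handle is turning. I'll continue in small chunks.

>>> arm_command:
  increments:
    - [[0,0,0.02],4]
    - [[0,0,0.02],4]
    - [[0,0,0.02],4]
    - [[0,0,0.02],4]
    - [[0,0,0.02],4]
    - [[0,0,0.02],4]

```text
t: 21.9
ee_pos: [572.2, 145.3, 165.7]
orientation: [3.102, 0.306, 0.003]
ft_force: [1.2, 0.8, 0.4]
width: 11.0
```

```bash
python3 -c "
from h import *
delta((571.5,145.3,166),0.92)"
```

```text
pos [572.2 145.3 165.7] head 0.1964 tilt 1.42 q6 0.063 F [1.2 0.8 0.4] M [0.15 0.12 0.26] w 11.0 t 21.9
shift cm (tool) [-0.07 -0.01 -0.03] turn deg -41.46
```

>>> arm_command:
  increments:
    - [[0,0,0.02],4]
    - [[0,0,0.02],4]
    - [[0,0,0.02],4]
    - [[0,0,0.02],4]

```text
t: 22.3
ee_pos: [572.2, 145.3, 164.8]
orientation: [3.113, -0.143, 0.008]
ft_force: [1.0, 0.6, -0.4]
width: 11.2
```

```bash
python3 -c "
from h import *
delta((571.5,145.3,166),0.92)"
```

```text
pos [572.2 145.3 164.8] head -0.0919 tilt 1.46 q6 0.352 F [ 1.   0.6 -0.4] M [0.15 0.16 0.25] w 11.2 t 22.3
shift cm (tool) [-0.07  0.01 -0.12] turn deg -57.98
```

>>> arm_command:
  increments:
    - [[0,0,0.02],4]
    - [[0,0,0.02],4]
    - [[0,0,0.02],4]

```text
t: 22.6
ee_pos: [572.2, 145.3, 164.1]
orientation: [3.08, -0.479, 0.012]
ft_force: [0.3, 0.4, -0.8]
width: 11.3
```

```bash
python3 -c "
from h import *
delta((571.5,145.3,166),0.92)"
```

```text
pos [572.2 145.3 164.1] head -0.3082 tilt 1.48 q6 0.569 F [ 0.3  0.4 -0.8] M [0.18 0.11 0.3 ] w 11.3 t 22.6
shift cm (tool) [-0.06  0.03 -0.19] turn deg -70.37
```

>>> arm_command:
  increments:
    - [[0,0,0.02],4]
    - [[0,0,0.02],4]
    - [[0,0,0.02],4]

```text
t: 22.9
ee_pos: [572.1, 145.3, 163.4]
orientation: [3.011, -0.809, 0.016]
ft_force: [0.1, 0.4, 0.1]
width: 11.6
```

```bash
python3 -c "
from h import *
delta((571.5,145.3,166),0.92)"
```

```text
pos [572.1 145.3 163.4] head -0.5247 tilt 1.5 q6 0.786 F [0.1 0.4 0.1] M [0.21 0.16 0.31] w 11.6 t 22.9
shift cm (tool) [-0.05  0.04 -0.26] turn deg -82.78
```

>>> arm_command:
  increments:
    - [[0,0,0.02],4]
    - [[0,0,0.02],4]
    - [[0,0,0.02],4]

```text
t: 23.2
ee_pos: [572.1, 145.3, 162.7]
orientation: [2.906, -1.13, 0.02]
ft_force: [0.8, 0.1, -0.2]
width: 11.1
```

```bash
python3 -c "
from h import *
delta((571.5,145.3,166),0.92)"
```

```text
pos [572.1 145.3 162.7] head -0.7413 tilt 1.52 q6 1.003 F [ 0.8  0.1 -0.2] M [0.24 0.18 0.24] w 11.1 t 23.2
shift cm (tool) [-0.03  0.05 -0.33] turn deg 84.82
```

>>> arm_command:
  increments:
    - [[0,0,0.02],4]
    - [[0,0,0.02],4]
    - [[0,0,0.02],4]

```text
t: 23.5
ee_pos: [572.0, 145.3, 162.1]
orientation: [2.768, -1.438, 0.023]
ft_force: [-0.0, -0.7, 0.8]
width: 11.3
```

```bash
python3 -c "
from h import *
delta((571.5,145.3,166),0.92)"
```

```text
pos [572.  145.3 162.1] head -0.9579 tilt 1.54 q6 1.22 F [-0.  -0.7  0.8] M [0.16 0.2  0.29] w 11.3 t 23.5
shift cm (tool) [-0.02  0.04 -0.39] turn deg 72.41
```

>>> arm_command:
  increments:
    - [[0,0,0.02],4]
    - [[0,0,0.02],4]
    - [[0,0,0.02],4]

```text
t: 23.8
ee_pos: [571.9, 145.3, 161.5]
orientation: [2.598, -1.729, 0.027]
ft_force: [0.9, 1.2, -0.3]
width: 11.3
```

```bash
python3 -c "
from h import *
delta((571.5,145.3,166),0.92)"
```

```text
pos [571.9 145.3 161.5] head -1.1745 tilt 1.55 q6 1.437 F [ 0.9  1.2 -0.3] M [0.23 0.15 0.32] w 11.3 t 23.8
shift cm (tool) [-0.    0.04 -0.45] turn deg 59.99
```

>>> arm_command:
  increments:
    - [[0,0,0.02],4]
    - [[0,0,0.02],4]
    - [[0,0,0.02],4]

```text
t: 24.1
ee_pos: [571.9, 145.4, 160.8]
orientation: [2.397, -2.001, 0.031]
ft_force: [0.3, 0.5, -0.1]
width: 11.4
```

```bash
python3 -c "
from h import *
delta((571.5,145.3,166),0.92)"
```

```text
pos [571.9 145.4 160.8] head -1.3911 tilt 1.57 q6 1.654 F [ 0.3  0.5 -0.1] M [0.26 0.08 0.33] w 11.4 t 24.1
shift cm (tool) [ 0.02  0.04 -0.52] turn deg 47.58
```

>>> arm_command:
  increments:
    - [[0,0,0.02],4]
    - [[0,0,0.02],4]

```text
t: 24.3
ee_pos: [571.9, 145.4, 160.3]
orientation: [2.247, -2.169, 0.033]
ft_force: [0.2, 0.7, -0.1]
width: 11.3
```

```bash
python3 -c "
from h import *
delta((571.5,145.3,166),0.92)"
```

```text
pos [571.9 145.4 160.3] head -1.5355 tilt 1.58 q6 1.798 F [ 0.2  0.7 -0.1] M [0.25 0.11 0.32] w 11.3 t 24.3
shift cm (tool) [ 0.03  0.04 -0.57] turn deg 39.31
```

>>> arm_command:
  increments:
    - [[0,0,0.02],4]
    - [[0,0,0.02],4]

```text
t: 24.5
ee_pos: [571.9, 145.5, 159.9]
orientation: [2.086, -2.327, 0.035]
ft_force: [0.5, 0.2, -0.1]
width: 11.6
```

```bash
python3 -c "
from h import *
delta((571.5,145.3,166),0.92)"
```

```text
pos [571.9 145.5 159.9] head -1.6799 tilt 1.59 q6 1.943 F [ 0.5  0.2 -0.1] M [0.3  0.18 0.25] w 11.6 t 24.5
shift cm (tool) [ 0.04  0.03 -0.61] turn deg 31.04
```

>>> arm_command:
  increments:
    - [[0,0,0.02],4]
    - [[0,0,0.02],4]
    - [[0,0,0.02],4]

```text
t: 24.8
ee_pos: [571.8, 145.5, 159.2]
orientation: [1.824, -2.54, 0.038]
ft_force: [-0.7, 1.2, -1.9]
width: 11.3
```

```bash
python3 -c "
from h import *
delta((571.5,145.3,166),0.92)"
```

```text
pos [571.8 145.5 159.2] head -1.8964 tilt 1.6 q6 2.16 F [-0.7  1.2 -1.9] M [0.26 0.18 0.32] w 11.3 t 24.8
shift cm (tool) [ 0.05  0.01 -0.68] turn deg 18.63
```

>>> arm_command:
  increments:
    - [[0,0,0.02],4]
    - [[0,0,0.02],4]

```text
t: 25.0
ee_pos: [571.8, 145.6, 158.7]
orientation: [1.637, -2.667, 0.04]
ft_force: [0.5, 1.5, -0.2]
width: 11.2
```

```bash
python3 -c "
from h import *
delta((571.5,145.3,166),0.92)"
```

```text
pos [571.8 145.6 158.7] head -2.0407 tilt 1.62 q6 2.305 F [ 0.5  1.5 -0.2] M [0.28 0.14 0.34] w 11.2 t 25.0
shift cm (tool) [ 0.06  0.01 -0.72] turn deg 10.37
```

>>> arm_command:
  increments:
    - [[0,0,0.02],4]
    - [[0,0,0.02],4]

```text
t: 25.2
ee_pos: [571.9, 145.6, 158.3]
orientation: [1.441, -2.779, 0.041]
ft_force: [0.6, 0.3, -0.9]
width: 11.1
```

```bash
python3 -c "
from h import *
delta((571.5,145.3,166),0.92)"
```

```text
pos [571.9 145.6 158.3] head -2.185 tilt 1.63 q6 2.449 F [ 0.6  0.3 -0.9] M [0.3  0.13 0.27] w 11.1 t 25.2
shift cm (tool) [ 0.07 -0.   -0.77] turn deg 2.1
```

No bite yet after about 3.1 rad, and joint 6 is near its limit. I'll release, lift, turn back half a turn and regrasp.

>>> arm_command:
  increments:
    - [[0,0,0],0]
    - [[0,0,0],0]
    - [[0,0,0],0]
    - [[0,0,0],0]
    - [[0,0,-2.5],0]
    - [[0,0,-2.5],0]
    - [[0,0,-1],0]
    - [[0,0,0],0]
  gripper: 1

```text
t: 26.0
ee_pos: [570.5, 146.6, 218.8]
orientation: [1.447, -2.772, 0.041]
ft_force: [-0.7, -0.7, -1.1]
width: 71.8
```

>>> arm_command:
  increments:
    - [[0,0,0],-8.5]
    - [[0,0,0],-8.5]
    - [[0,0,0],-8.5]
    - [[0,0,0],-8.5]
    - [[0,0,0],-8.5]
    - [[0,0,0],-8.5]
    - [[0,0,0],-8.5]
    - [[0,0,0],-8.5]
    - [[0,0,0],-8.5]
    - [[0,0,0],-8.5]
    - [[0,0,0],-8.5]
    - [[0,0,0],-8.5]
    - [[0,0,0],-8.5]
    - [[0,0,0],-8.5]
    - [[0,0,0],-8.5]
    - [[0,0,0],-8.5]
    - [[0,0,0],-8.5]
    - [[0,0,0],0]
    - [[0,0,0],0]

```text
t: 27.9
ee_pos: [559.8, 143.1, 195.7]
orientation: [3.056, 0.577, -0.053]
ft_force: [1.1, 0.1, -0.5]
width: 87.9
```

```bash
python3 -c "
from h import *
delta((571.7,145.4,158.3),-2.185)"
```

```text
pos [559.8 143.1 195.7] head 0.373 tilt 2.63 q6 -0.111 F [ 1.1  0.1 -0.5] M [-0.03 -0.03  0.02] w 87.9 t 27.9
shift cm (tool) [1.34 0.13 3.7 ] turn deg -33.43
```

>>> arm_command:
  increments:
    - [[0.6,0,-0.3],-5.5]
    - [[0.6,0,-0.1],-5.5]
    - [[0,0,-0.1],-5.5]
    - [[0,0,-0.1],-5.5]
    - [[0,0,-0.1],-5.5]
    - [[0,0,0],-5.5]
    - [[0,0,0],0]

```text
t: 28.6
ee_pos: [569.8, 148.0, 198.9]
orientation: [2.778, 1.423, -0.071]
ft_force: [-1.2, -0.5, 0.4]
width: 88.0
```

Run:
```python
from h import *
for n in("side","top"):
    im=get_image(n); cv2.imwrite(f"pics/{n}7.png",im[:,:,::-1])
delta((571.7,145.4,158.3),-2.185)
M=R.from_rotvec(get_obs()['orientation']).as_matrix(); print(M.round(4))
crop("pics/side7.png",215,95,90,90,6,"pics/c17.png")
crop("pics/top7.png",180,155,100,70,8,"pics/c18.png")
```

```text
pos [569.8 148.  199. ] head 0.9447 tilt 2.82 q6 -0.679 F [-0.1 -0.  -0.1] M [-0.02 -0.01 -0.04] w 88.0 t 28.7
shift cm (tool) [0.1  0.32 4.07] turn deg -0.68
[[ 0.5853  0.8102 -0.0316]
 [ 0.8093 -0.5861 -0.0377]
 [-0.0491 -0.0035 -0.9988]]
```

View pics/c17.png

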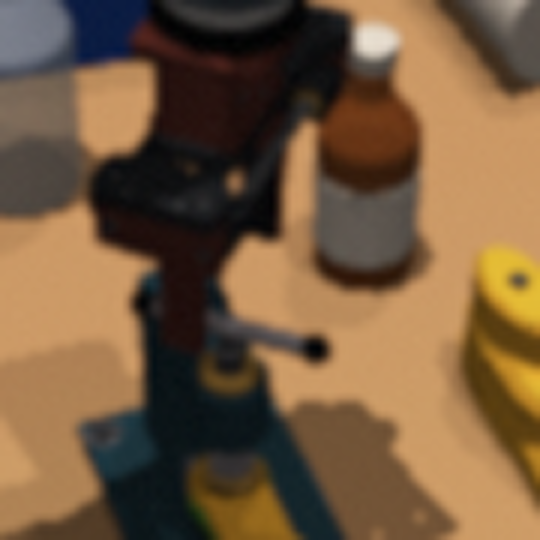

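View pics/c18.png

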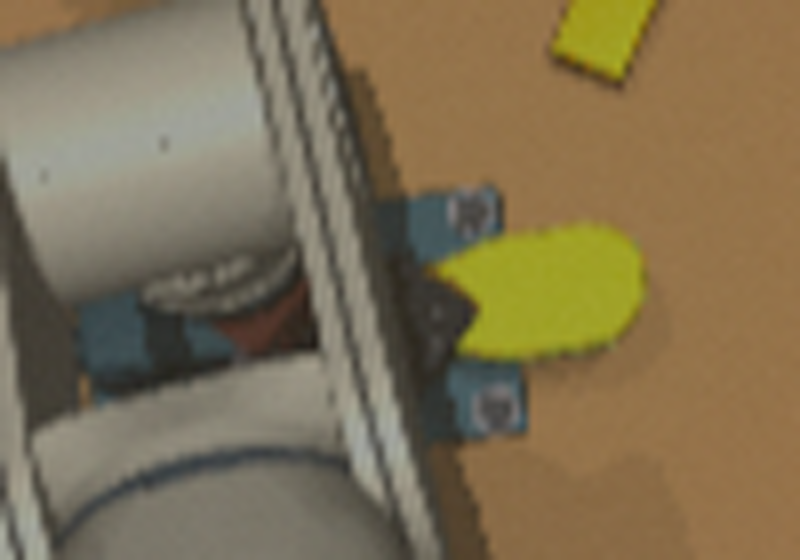

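```bash
python3 -c "
from h import *
delta((571.1,144.7,158),-2.185)"
```

```text
pos [569.8 148.  199. ] head 0.9447 tilt 2.82 q6 -0.679 F [-0.1 -0.  -0.1] M [-0.02 -0.01 -0.04] w 88.0 t 28.7
shift cm (tool) [0.01 0.31 4.1 ] turn deg -0.68
```

>>> arm_command:
  increments:
    - [[0,0.3,0],-0.7]
    - [[0,0,1.5],0]
    - [[0,0,1.5],0]
    - [[0,0,0.8],0]
    - [[0,0,0],0]
    - [[0,0,0],0]

```text
t: 29.3
ee_pos: [570.7, 144.2, 156.8]
orientation: [2.777, 1.426, -0.073]
ft_force: [0.0, 0.2, 0.7]
width: 87.8
```

```bash
python3 -c "
from h import *
delta((571.1,144.7,158),-2.185)"
```

```text
pos [570.7 144.2 156.8] head 0.9489 tilt 2.88 q6 -0.686 F [0.  0.2 0.7] M [ 0.06 -0.1   0.02] w 87.8 t 29.3
shift cm (tool) [ 0.06  0.01 -0.12] turn deg -0.44
```

>>> arm_command:
  increments:
    - [[0.06,0,-0.15],-0.4]
    - [[0,0,0],0]
    - [[0,0,0],0]
    - [[0,0,0],0]
    - [[0,0,0],0]
    - [[0,0,0],0]
    - [[0,0,0],0]
    - [[0,0,0],0]
    - [[0,0,0],0]
  gripper: 0

```text
t: 30.2
ee_pos: [572.3, 145.2, 160.3]
orientation: [2.772, 1.436, -0.068]
ft_force: [-0.0, 0.4, -0.2]
width: 19.4
```

```bash
python3 -c "
from h import *
delta((571.1,144.7,158),-2.185)"
```

```text
pos [572.3 145.2 160.3] head 0.956 tilt 2.73 q6 -0.693 F [-0.   0.4 -0.2] M [-0.02 -0.06  0.  ] w 19.4 t 30.2
shift cm (tool) [-0.09 -0.07  0.24] turn deg -0.03
```

>>> arm_command:
  increments:
    - [[-0.05,0,0.15],0]
    - [[0,0,0],0]
    - [[0,0,0],0]

```text
t: 30.5
ee_pos: [572.3, 145.1, 159.2]
orientation: [2.771, 1.437, -0.066]
ft_force: [-0.3, -0.5, 0.2]
width: 11.5
```

```bash
python3 -c "
from h import *
delta((571.1,144.7,158),-2.185)"
```

```text
pos [572.3 145.1 159.2] head 0.9565 tilt 2.66 q6 -0.694 F [-0.3 -0.5  0.2] M [ 0.07 -0.02  0.21] w 11.5 t 30.5
shift cm (tool) [-0.09 -0.08  0.13] turn deg -0.0
```

Regripped at 11.5 mm. Continuing slowly, watching Mz.

>>> arm_command:
  increments:
    - [[0,0,0.02],4]
    - [[0,0,0.02],4]

```text
t: 30.7
ee_pos: [572.2, 145.0, 158.8]
orientation: [2.864, 1.235, -0.064]
ft_force: [-1.3, 0.5, 1.5]
width: 11.0
```

```bash
python3 -c "
from h import *
delta((571.1,144.7,158),-2.185)"
```

```text
pos [572.2 145.  158.8] head 0.8141 tilt 2.67 q6 -0.551 F [-1.3  0.5  1.5] M [0.11 0.12 0.31] w 11.0 t 30.7
shift cm (tool) [-0.09 -0.06  0.09] turn deg -8.17
```

>>> arm_command:
  increments:
    - [[0,0,0.02],4]
    - [[0,0,0.02],4]

```text
t: 30.9
ee_pos: [572.2, 144.9, 158.4]
orientation: [2.942, 1.024, -0.061]
ft_force: [0.1, 0.1, 0.8]
width: 11.2
```

```bash
python3 -c "
from h import *
delta((571.1,144.7,158),-2.185)"
```

```text
pos [572.2 144.9 158.4] head 0.6696 tilt 2.69 q6 -0.406 F [0.1 0.1 0.8] M [0.13 0.08 0.37] w 11.2 t 30.9
shift cm (tool) [-0.1  -0.05  0.05] turn deg -16.44
```

>>> arm_command:
  increments:
    - [[0,0,0.02],4]

```text
t: 31.0
ee_pos: [572.2, 144.9, 158.2]
orientation: [2.976, 0.917, -0.06]
ft_force: [-0.6, 0.2, 1.4]
width: 11.7
```

```bash
python3 -c "
from h import *
delta((571.1,144.7,158),-2.185)"
```

```text
pos [572.2 144.9 158.2] head 0.5974 tilt 2.7 q6 -0.334 F [-0.6  0.2  1.4] M [0.09 0.07 0.34] w 11.7 t 31.0
shift cm (tool) [-0.1  -0.04  0.03] turn deg -20.58
```

>>> arm_command:
  increments:
    - [[0,0,0.02],4]

```text
t: 31.1
ee_pos: [572.1, 144.8, 158.0]
orientation: [3.005, 0.809, -0.058]
ft_force: [-0.5, 0.7, 2.5]
width: 11.7
```

```bash
python3 -c "
from h import *
delta((571.1,144.7,158),-2.185)"
```

```text
pos [572.1 144.8 158. ] head 0.5252 tilt 2.71 q6 -0.262 F [-0.5  0.7  2.5] M [0.08 0.14 0.41] w 11.7 t 31.1
shift cm (tool) [-0.09 -0.04  0.01] turn deg -24.71
```

The moment is rising (0.31, 0.37, 0.34, 0.41 against about 0.295 free), so the foot has bitten. I'll take single small rows now.

>>> arm_command:
  increments:
    - [[0,0,0.02],4]

```text
t: 31.2
ee_pos: [572.1, 144.8, 157.8]
orientation: [3.031, 0.7, -0.057]
ft_force: [0.4, 0.3, 1.6]
width: 11.4
```

```bash
python3 -c "
from h import *
delta((571.1,144.7,158),-2.185)"
```

```text
pos [572.1 144.8 157.8] head 0.4533 tilt 2.72 q6 -0.19 F [0.4 0.3 1.6] M [0.1  0.18 0.42] w 11.4 t 31.2
shift cm (tool) [-0.09 -0.03 -0.01] turn deg -28.84
```

>>> arm_command:
  increments:
    - [[0,0,0.015],3]

```text
t: 31.3
ee_pos: [572.0, 144.8, 157.7]
orientation: [3.048, 0.617, -0.055]
ft_force: [-0.8, -0.0, 1.6]
width: 11.5
```

```bash
python3 -c "
from h import *
delta((571.1,144.7,158),-2.185)"
```

```text
pos [572.  144.8 157.7] head 0.399 tilt 2.74 q6 -0.135 F [-0.8 -0.   1.6] M [0.1  0.16 0.46] w 11.5 t 31.3
shift cm (tool) [-0.09 -0.03 -0.03] turn deg -31.95
```

>>> arm_command:
  increments:
    - [[0,0,0.01],3]

```text
t: 31.4
ee_pos: [572.0, 144.8, 157.5]
orientation: [3.062, 0.535, -0.054]
ft_force: [-0.1, -0.2, 1.3]
width: 11.1
```

```bash
python3 -c "
from h import *
delta((571.1,144.7,158),-2.185)"
```

```text
pos [572.  144.8 157.5] head 0.3453 tilt 2.75 q6 -0.081 F [-0.1 -0.2  1.3] M [0.14 0.2  0.5 ] w 11.1 t 31.4
shift cm (tool) [-0.09 -0.02 -0.04] turn deg -35.03
```

The moment is 0.50, a rise of about 0.19, so I'm stopping here. Holding briefly, then releasing and lifting away.

>>> arm_command:
  increments:
    - [[0,0,0],0]
    - [[0,0,0],0]
    - [[0,0,0],0]

```text
t: 31.7
ee_pos: [572.0, 144.7, 157.5]
orientation: [3.061, 0.539, -0.054]
ft_force: [-0.9, 1.1, 2.2]
width: 11.5
```

>>> arm_command:
  increments:
    - [[0,0,0],0]
    - [[0,0,0],0]
    - [[0,0,0],0]
    - [[0,0,0],0]
    - [[0,0,-1],0]
    - [[0,0,-2.5],0]
    - [[0,0,-2.5],0]
    - [[0,0,-3],0]
    - [[0,0,-3],0]
    - [[-4,0,0],0]
    - [[-4,0,0],0]
    - [[-4,0,0],0]
    - [[-4,0,0],0]
    - [[0,0,0],0]
    - [[0,0,0],0]
  gripper: 1

```text
t: 33.2
ee_pos: [421.5, 93.6, 295.1]
orientation: [3.062, 0.539, -0.044]
ft_force: [-0.1, -0.0, -0.5]
width: 87.8
```

Run:
```python
from h import *
for n in("side","top"):
    im=get_image(n); cv2.imwrite(f"pics/{n}8.png",im[:,:,::-1])
delta((571.7,145.4,158.3),0.34)
crop("pics/side8.png",195,105,110,90,6,"pics/c19.png")
crop("pics/top8.png",180,155,100,70,8,"pics/c20.png")
```

```text
pos [422.1  93.8 294.7] head 0.3483 tilt 2.5 q6 -0.121 F [0.6 0.  0.5] M [-0.05  0.02  0.01] w 87.9 t 33.3
shift cm (tool) [16.28 -0.1  13.09] turn deg 0.47
```

View pics/c19.png

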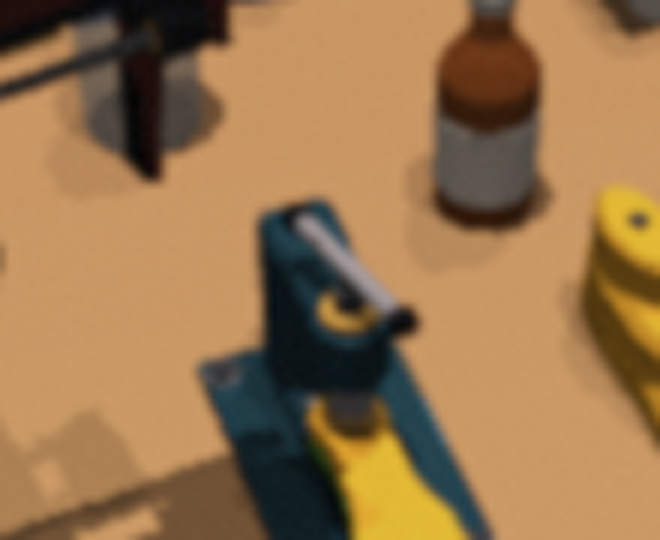

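View pics/c20.png

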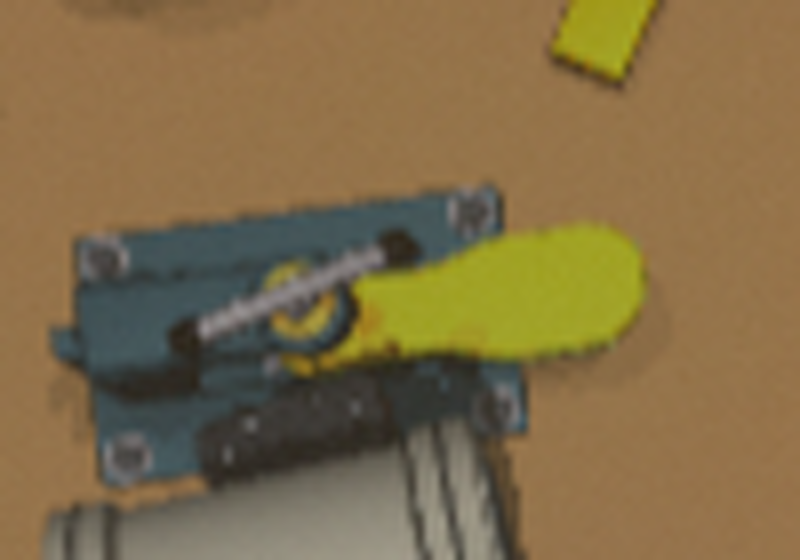

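The bar ends at (190,337) and (400,248) in the top crop match the commanded 3.7 rad, so there was no slip. The foot sits on the heel, the sole hasn't moved and the gripper is clear. I'll run a last pose check and hand in.

Run:
```python
from fit import *
c=contour(cv2.imread("pics/top8.png")[:,:,::-1],(250,191)); c=c[(c[:,0]>229)]
print(fitsole({"top":c},57,(569,146,.13)))
c=contour(cv2.imread("pics/top5.png")[:,:,::-1],(250,191)); c=c[(c[:,0]>229)]
print(fitsole({"top":c},57,(569,146,.13)))
print(close_job())
```

```text
(array([5.67592306e+02, 1.45478915e+02, 1.59131787e-01]), np.float64(1.8043684325329012))
(array([5.67135293e+02, 1.45353970e+02, 1.62318156e-01]), np.float64(1.7720917797984288))
the job is handed in; nothing more can be done
None
```

The yellow sole is seated in the clamp and clamped, and I handed the job in at about 33 s of the 72 s allowed. No verdict was reported.

**What I did**
- I grasped the sole at the forefoot and slid the heel along the bed to the pins.
- The pushing force there was purely along the clamp axis, which means both pins were touched. It peaked at about 28 N, above the advised 5 to 10 N.
- I then released the sole and nudged its toe at 5 to 9 N; it did not move any further.
- I wound the T-handle clockwise about 3.7 rad in two grips. The turning moment rose from about 0.30 to 0.50 N m, so I stopped at a rise of about 0.19 N m, roughly 60 N of clamping. I then let go and moved clear.

**Last checks**
- **Sole before and after clamping:** the top view puts the heel centre within 0.5 mm of where it was.
- **Handle:** it stands where the turn should have left it, so it did not slip in the gripper.
- **Other objects:** I touched none of them. I did not measure their positions again at the end.

**What disagreed**
- **Seat position:** the final top-view fit puts the heel about 1.3 mm from my estimate of the seat. My estimates of the clamp axis from different features differed by up to 3 mm.
- **Camera heights:** the side view put the sole about 6 mm lower in y than the top view. I relied on the pin contact instead of that reading.
- **Sole angle:** the fit shows it turned about 0.03 rad from the clamp, within the 0.1 rad allowed.

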